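Lay the loose panel on the drying stack and weight it

TASK

Put the loose thin wooden panel from the granite plate away on the drying stack: slide it out over an edge of the plate until one end overhangs by some 40 mm, pick it up by that end, and lay it on the two bare sticks on top of the stack, square and flush with the panels below. Then stand the iron weight on the middle of it, lengthwise, so that it bears over both sticks. Set both down without dropping them, let go, and leave everything else where it is.

Things in the scene. Friction and masses are not known exactly. Their poses are not given: they have to be found in the camera images.
- panel: The loose panel: thin sawn sheet of laminated wood strips, 160 (x) x 62 (y) x 3 (z) mm, 20 to 35 g, lying flat on the granite plate, wholly on it. Origin: centre of its underside; x along its length, z up.
- panel_end_a (a point): Middle of the panel's +x end, on the underside, 80 mm from its origin.
- panel_end_b (a point): Middle of the panel's -x end, on the underside, 80 mm from its origin.
- slab: The granite plate: flat dark-grey slab 240 (x) x 280 (y) mm, 50 mm thick on 10 mm feet, so its top is 60 mm above the bench; it cannot move. It stands either left or right of the middle, the stack on the other side. Origin: centre of its footprint on the bench; its edges lie 120 mm from it along x and 140 mm along y; y points roughly along the robot's y.
- stack: The drying stack, fixed: plywood base 190 x 85 x 18 mm, on it three panels like the loose one (160 x 62 x 3 mm), with a pair of spacer sticks under each and a bare pair on top. The sticks lie across the panels, 40 mm either side of the middle, each 10 mm wide, 62 mm long, 10 mm high. Origin: centre of the base's underside; x along the panels' length, z up.
- stack_top (a point): Centre of the stack at the height of the top sticks' upper faces, 67 mm above the bench; axes as the stack's. The panel's underside comes to rest here.
- weight: The weight: cast-iron bar 120 (x) x 44 (y) x 16 mm high, with an upright grip rib along its middle, 64 (x) x 12 (y) mm, whose top is 44 mm above the bar's underside; 0.6 to 0.9 kg, standing on the bench. Origin: centre of its underside.
- coaster_a: Bystander: square parquetry coaster, 70 x 70 x 6 mm, on the granite plate behind the panel.
- coaster_b: Bystander: square parquetry coaster, 90 x 90 x 6 mm, flat on the bench between the granite plate and the stack.
- box_long: Bystander: closed wooden box, 150 x 90 x 55 mm, at the left.
- box_small: Bystander: closed wooden box, 70 x 70 x 50 mm, on the bench's far side.
- goblet: Bystander: turned wooden goblet, 70 mm across, 147 mm high, at the right.
- tube: Bystander: upright wooden cylinder, 42 mm across, 95 mm high, on the far side.
Things that resemble listed ones, but are neither listed nor needed, are in the scene too. There is more than one size of the weight; the job needs the smallest. There is more than one size of the panel; the job needs the larger.

How it is judged:
On the way, in this order (a step that is already met when the one before it is completed fails the run):
1. one end of the panel sticks out 30 mm or more past an edge of the granite plate while the panel still lies flat on it ((x of any of panel_end_a, panel_end_b in the frame of slab above 0.15 m or x of any of panel_end_a, panel_end_b in the frame of slab below -0.15 m or y of any of panel_end_a, panel_end_b in the frame of slab above 0.17 m or y of any of panel_end_a, panel_end_b in the frame of slab below -0.17 m) and z of panel in the frame of slab between 0.0575 and 0.0625 m and angle between panel's own z axis and vertical below 0.04 rad), for 0.2 s.
2. the panel is held by an end (the grasp point within 50 mm of it), lifted at least 20 mm clear of the plate (height (world z) of panel above 0.08 m and contact force between the fingers and panel above 0.5 N and (distance between the grasp point and panel_end_a below 0.05 m or distance between the grasp point and panel_end_b below 0.05 m)), for 0.1 s.
3. the panel lies released on the stack's top sticks, within 8 mm and 0.10 rad of the panels below, before the weight goes on (horizontal distance between panel and stack_top below 0.008 m and angle between the x axis of panel and the x axis of stack, either way round below 0.1 rad and z of panel in the frame of stack_top between -0.0025 and 0.0025 m and angle between panel's own z axis and vertical below 0.05 rad and contact force between each of the fingers, weight and panel below 0.05 N and linear speed of panel below 0.02 m/s), for 0.2 s.
At the end, for the whole second after the job is handed in: The panel lies flat on the stack's two top sticks, centred within 8 mm and turned no more than 0.10 rad from the panels below; the iron weight stands upright on it, its middle within 15 mm of the panel's middle and lengthwise within 0.15 rad; both are released and at rest (horizontal distance between panel and stack_top below 0.008 m and angle between the x axis of panel and the x axis of stack, either way round below 0.1 rad and z of panel in the frame of stack_top between -0.0025 and 0.0025 m and angle between each of panel, weight's own z axis and vertical below 0.05 rad and contact force between the fingers and panel below 0.05 N and linear speed of each of panel, weight below 0.02 m/s and horizontal distance between weight and panel below 0.015 m and angle between the x axis of weight and the x axis of panel, either way round below 0.15 rad and z of weight in the frame of panel between 0.0005 and 0.0055 m and contact force between weight and panel above 2 N and contact force between the fingers and weight below 0.05 N); the robot touches nothing.
It fails at once if the panel is dropped (falls free for more than about 20 mm) (linear speed of panel above 0.6 m/s and contact force between anything else and panel below 0.05 N).
It fails at once if the weight is dropped (falls free for more than about 20 mm) (linear speed of weight above 0.6 m/s and contact force between anything else and weight below 0.05 N).
It fails at once if another thing on the bench is moved by more than 20 mm (distance of any of coaster_a, coaster_b, box_long, box_small, goblet, tube from where it was at the start of the episode above 0.02 m).
It also fails if it takes over 72 s, if anything falls off the work surface, if the arm or the gripper's body presses on something with over 40 N, if the wrist force passes 120 N, or if a joint passes its speed limit or range.

ROBOT

A 6-joint arm with a two-finger parallel gripper is mounted at the origin on the work surface. World frame = base frame: x ahead of the robot, y to its left, z up, the work surface at z = 0. Lengths are in m, angles in rad, forces in N, time in s.
With the tool pointing down it reaches from about 0.35 to 0.975 m from the base axis. Payload 17.4 kg.
Tool frame: the origin (TCP) lies at the very end of the fingers, on their centre line; the grasp point (between the pads) lies 19 mm behind it; z points along the fingers, y is the direction in which the jaws open and shut (so a half turn about z gives the same grasp; the last joint's range is limited). The gripper opens to 85 mm and grips with 20 to 120 N. Pads are 22 mm wide; open, the fingers measure 114 mm over their backs; the gripper's body (76 mm by 85 mm) begins 54 mm behind the grasp point. The pads swing forward as they close: fully open they stand 13 mm farther back than shut.
Start: joints at [-0.038, 0.116, 1.442, -0, 1.584, -0.038], TCP at [0.675, -0, 0.231] pointing down, gripper open.
Joint ranges: [-2.83, 2.83], [-0.83, 2.19], [0.07, 2.5], [-1.14, 4.28], [0.01, 3], [-2.97, 2.97]. Speed limits (rad/s): [1.89, 1.89, 2.22, 3.14, 3.14, 3.14].

INTERFACE

Orientations are given as a rotation vector (axis times angle).
In Python, from rig import ctrl gives the robot as it stands.
- The arm moves only by the tool step_arm, never from a script. Its argument "targets" is a list of rows, each a list of 3 entries, a list of its own where there are three numbers: the opening, from 0 (shut) to 1 (fully open), then the shift along the world's x, y, z in mm, then the turn, a rotation vector about the world's x, y, z in degrees. In form: [[gripper, [tx, ty, tz], [wx, wy, wz]], ...]. A call has exactly 10 rows; each row shifts and turns the commanded pose from where the row before left it; what a row does not reach is not made up. A row lasts 1/12 s, in which the tool goes at most 41.7 mm and 7.16 degrees, less where a joint would pass 70% of its speed; a pose out of reach is approached as far as the arm can. A call with a gripper value outside its range is refused whole. The fingers move at their own pace and stop on an object; "newtons" is the grip in N (left out, the last holds). Time passes only in rows, so rows that do not move let the fingers close, or fill a call up. It gives the time, the measured TCP pose, the force and the opening at its end, in the units of the state.
- ctrl.get_state(): the state, without advancing time (a new reading comes with each control period).
- ctrl.grab_frame(name): name is "scene" or "side" or "wrist"; returns a dict with "image" (384x512x3 uint8, blue, green, red), "depth" (384x512 float32, m along the optical axis (not along the pixel's ray), 0 where there is no reading), "vfov" (degrees; the focal length in pixels is half the picture's height over the tangent of half this angle, whatever the lens; pixels are square), "cx", "cy" (the principal point, pixels), "extrinsics" (4x4, takes a point from world to camera coordinates). Camera axes: x right, y up, looking along -z (the intrinsics and any distortion apply to the point x, -y, -z); pixel columns grow to the right and rows downward; lengths in m; the calibration is good to about 2 mm. A picture is of the moment at which its call begins.
- ctrl.job_done(): hands the job in, once; it reports no verdict.
The state is a dict: "clock": time; "joints": joint angles; "qvel": joint speeds; "tau": joint torques, N m; "ee_pos": TCP position; "ee_rot": TCP orientation; "ft_force": force on the tool from outside, world axes, zero at the start; "moment": the same for the moment, N m; "width": opening from 0.0 (shut) to 1.0 (fully open).
Only numpy, scipy, OpenCV 4.12 (cv2) and the standard library are available. Lean on these libraries where they do the work, as an engineer would, in place of code of your own. Each camera call takes 0.05 s, during which the arm holds its last target.

## Working session

There is one attempt and no reset: what is moved stays moved. The work goes in short steps, Python scripts to look and compute and a tool call to move; the robot and the scene stay as the last step left them, time stands still between calls to the robot, and variables do not carry over. Pictures are saved under pics/ and viewed, and the job is handed in when it is done.

Besides the shell and the picture viewer there is one more tool, called after "Call:" as name(argument=value, ...) on one line, values as JSON. step_arm: Moves the arm, as the interface text tells. Its arguments: {"type":"object","properties":{"targets":{"type":"array","items":{"type":"array"}},"newtons":{"type":"number"}},"required":["targets"]}

```bash
ls; mkdir -p pics
cat > h.py <<'E'
import numpy as np, cv2, pickle
from rig import ctrl
def grab(name,tag):
    f=ctrl.grab_frame(name); pickle.dump(f,open(f'pics/{tag}.pkl','wb')); cv2.imwrite(f'pics/{tag}.png',cv2.resize(f['image'],(800,600),interpolation=cv2.INTER_CUBIC)); return f
def load(tag): return pickle.load(open(f'pics/{tag}.pkl','rb'))
def foc(f): return f['image'].shape[0]/2/np.tan(np.radians(f['vfov'])/2)
def crop(tag,u0,u1,v0,v1,out):
    f=load(tag); im=f['image'][v0:v1,u0:u1]; s=min(800/(u1-u0),600/(v1-v0)); 
    cv2.imwrite(f'pics/{out}.png',cv2.resize(im,None,fx=s,fy=s,interpolation=cv2.INTER_CUBIC)); print('scale',s)
def ray(f,u,v):
    F=foc(f); E=np.array(f['extrinsics']); d=np.array([(u-f['cx'])/F,-(v-f['cy'])/F,-1.]); R=E[:3,:3]; return -R.T@E[:3,3], R.T@d
def onz(f,u,v,z):
    o,d=ray(f,u,v); return o+d*(z-o[2])/d[2]
def dep(f,u,v):
    o,d=ray(f,u,v); return o+d*f['depth'][int(round(v)),int(round(u))]
def proj(f,p):
    E=np.array(f['extrinsics']); c=E[:3,:3]@np.array(p)+E[:3,3]; F=foc(f); return f['cx']+F*c[0]/-c[2], f['cy']-F*c[1]/-c[2]
E
python3 - <<'E'
from h import *
for n in ['scene','side','wrist']:
    f=grab(n,n+'0'); print(n,f.keys(),f['vfov'],f['cx'],f['cy'],ray(f,256,192)); 
    print({k:v for k,v in f.items() if k not in('image','depth','extrinsics')})
print(ctrl.get_state())
E
```

```text
pics
scene dict_keys(['image', 'depth', 'vfov', 'cx', 'cy', 'extrinsics']) 57.33804979941956 253.4753365606006 191.19222978977163 (array([ 0.93610962, -0.39083315,  0.95292755]), array([-0.36188968,  0.36886611, -0.85617208]))
{'vfov': 57.33804979941956, 'cx': 253.4753365606006, 'cy': 191.19222978977163}
side dict_keys(['image', 'depth', 'vfov', 'cx', 'cy', 'extrinsics']) 52.468611808258224 257.7614382668953 193.23414301811792 (array([0.44205349, 0.86964201, 0.91566487]), array([ 0.08617317, -0.70512213, -0.70385185]))
{'vfov': 52.468611808258224, 'cx': 257.7614382668953, 'cy': 193.23414301811792}
wrist dict_keys(['image', 'depth', 'vfov', 'cx', 'cy', 'extrinsics']) 62.1951510823101 253.48942874270998 189.71338771887912 (array([0.67412404, 0.06769091, 0.37431403]), array([ 0.00575042, -0.27731602, -0.96082078]))
{'vfov': 62.1951510823101, 'cx': 253.48942874270998, 'cy': 189.71338771887912}
{'clock': 0.15, 'joints': array([-3.78209982e-02,  1.16363536e-01,  1.44208367e+00, -2.26638837e-05,
        1.58397036e+00, -3.78024486e-02]), 'qvel': array([-0.00059774, -0.00072973, -0.00314332, -0.00161145,  0.00065293,
       -0.00048674]), 'tau': array([ 7.81324125e-04, -7.32512355e+01, -6.32847619e+01, -3.31336332e-05,
        5.00968890e-03,  2.64853352e-04]), 'ee_pos': array([ 6.74872279e-01, -2.48414864e-05,  2.30757501e-01]), 'ee_rot': array([-2.22104544e+00, -2.22100360e+00,  9.06893310e-04]), 'ft_force': array([-0.01097351,  0.26275065,  0.49562783]), 'moment': array([-0.01324304,  0.03140146, -0.03669603]), 'width': 1.0026424253385409}
```

View pics/scene0.png

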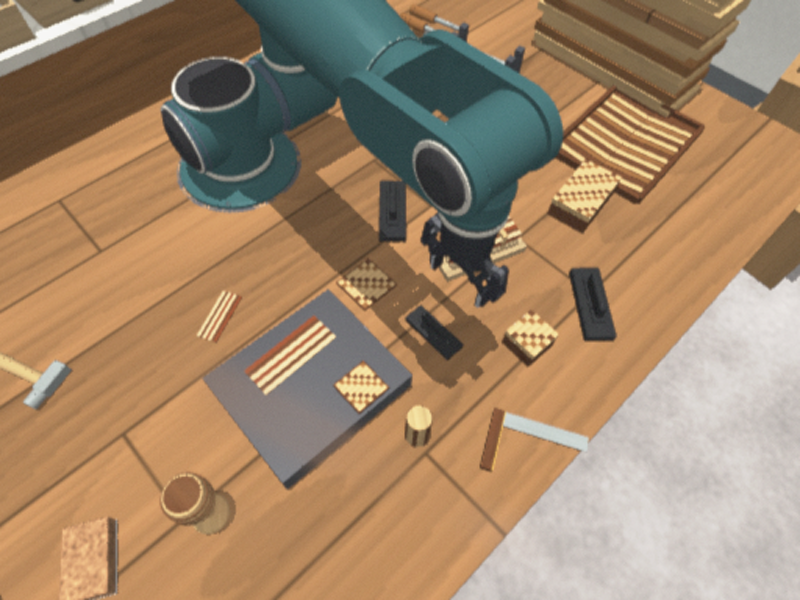

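View pics/side0.png

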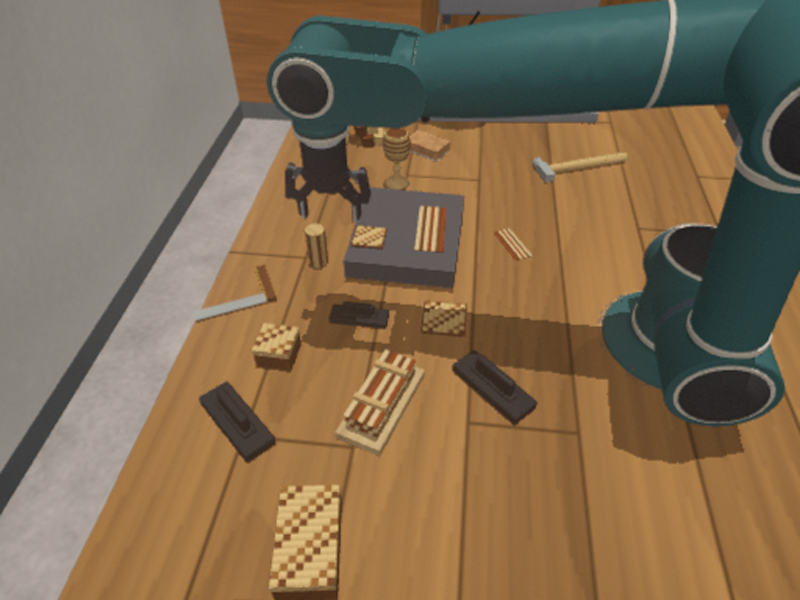

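View pics/wrist0.png

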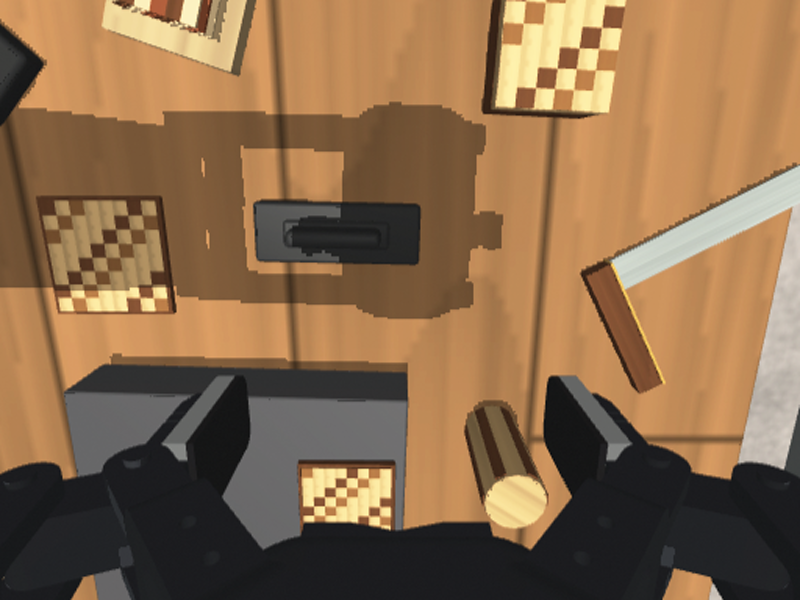

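Run:
```python
from h import *
crop('scene0',120,280,180,315,'c1')
crop('side0',210,310,110,190,'c2')
crop('side0',190,350,190,300,'c3')
```

```text
scale 4.444444444444445
scale 7.5
scale 5.0
```

View pics/c1.png

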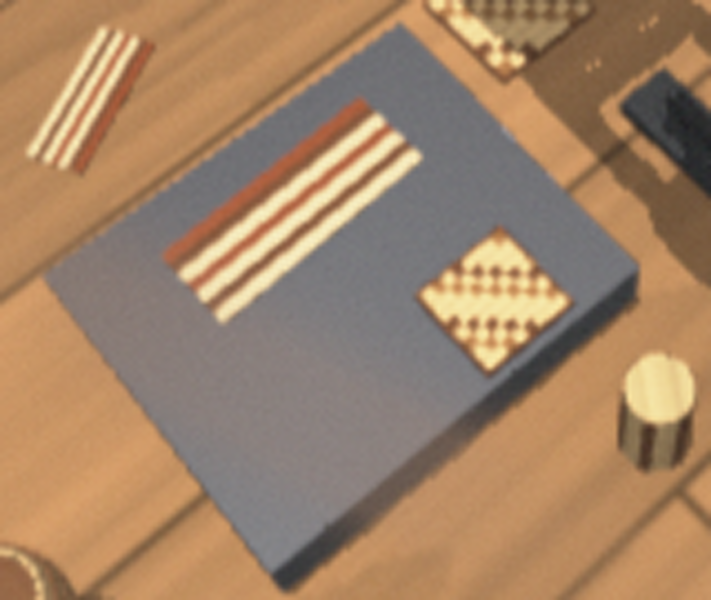

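View pics/c2.png

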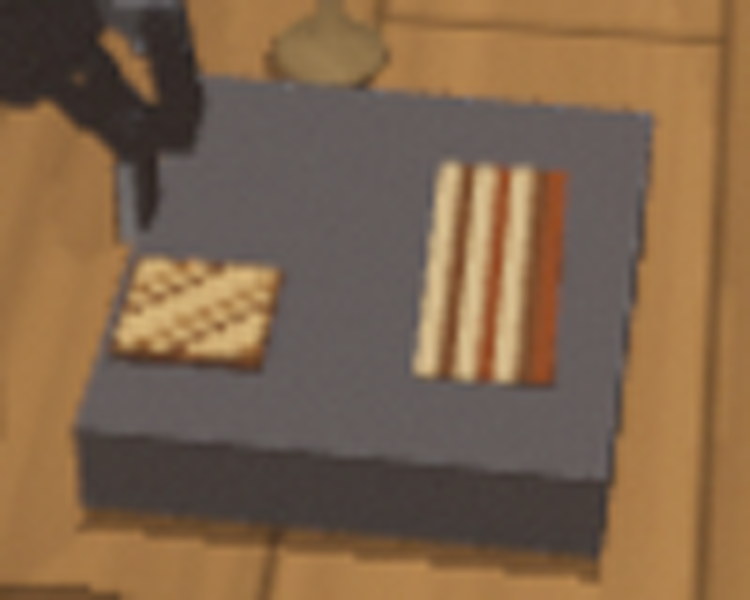

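View pics/c3.png

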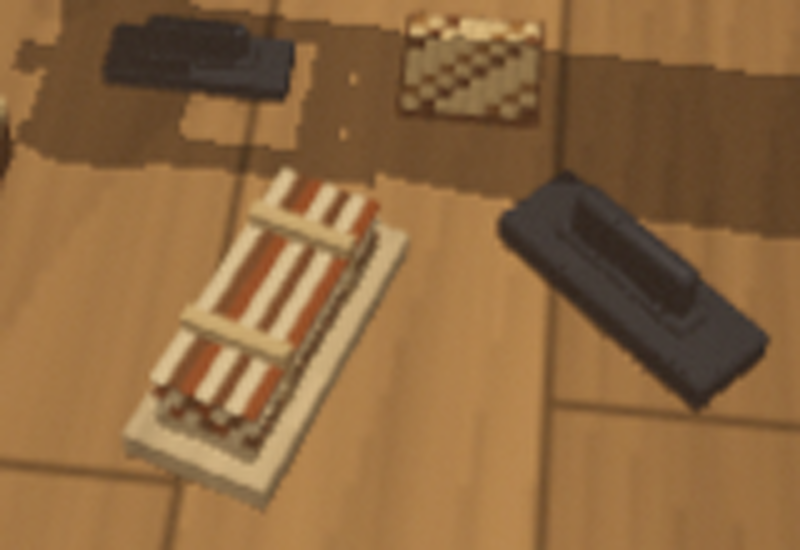

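```bash
cat >> h.py <<'E'
def cp(x,y,s,u0,v0): return u0+(x+.5)/s-.5, v0+(y+.5)/s-.5
def tri(f,a,g,b):
    o1,d1=ray(f,*a);o2,d2=ray(g,*b)
    t=np.linalg.lstsq(np.c_[d1,-d2],o2-o1,rcond=None)[0]; p,q=o1+d1*t[0],o2+d2*t[1]
    return (p+q)/2,np.linalg.norm(p-q)
E
python3 - <<'E'
from h import *
np.set_printoptions(precision=4,suppress=True)
s=load('scene0');d=load('side0')
A=dict(slab1=(402,25),slab2=(47,273),slab4=(637,265),p1=(362,98),p2=(165,257),p3=(222,322),p4=(421,157),ca1=(500,230),ca2=(418,296),ca3=(490,373),ca4=(573,300))
B=dict(slab1=(608,478),slab2=(652,113),slab4=(77,430),p1=(553,384),p2=(568,170),p3=(438,160),p4=(414,377),ca1=(258,360),ca2=(281,268),ca3=(138,258),ca4=(112,352))
for k in A:
    a=cp(*A[k],4.4444,120,180); b=cp(*B[k],7.5,210,110)
    z=.06 if 'slab' in k else .063 if k[0]=='p' else .066
    print(k,*tri(s,a,d,b),onz(s,*a,z),onz(d,*b,z))
print('stack')
for n,xy,z in [('st1 far-l',(283,170),.057),('st far-r',(379,205),.057),('near-l',(152,383),.057),('near-r',(255,415),.057),
  ('stick f l',(250,215),.067),('f r',(352,245),.067),('n l',(182,315),.067),('n r',(290,352),.067)]:
    b=cp(*xy,5,190,190); print(n,onz(d,*b,z),dep(d,*b))
E
```

```text
slab1 [ 0.4451 -0.0899  0.057 ] 0.0017867355458303718 [ 0.4477 -0.0907  0.06  ] [ 0.4444 -0.0872  0.06  ]
slab2 [ 0.4378 -0.3648  0.0596] 0.00024380255916183578 [ 0.4382 -0.3647  0.06  ] [ 0.4377 -0.3643  0.06  ]
slab4 [ 0.6811 -0.0955  0.0569] 0.001232600049099496 [ 0.6814 -0.0967  0.06  ] [ 0.6808 -0.0917  0.06  ]
p1 [ 0.4732 -0.1464  0.0608] 0.0012905935370377585 [ 0.475  -0.1469  0.063 ] [ 0.4725 -0.1443  0.063 ]
p2 [ 0.4779 -0.3066  0.0622] 0.0034200993467666326 [ 0.4801 -0.3062  0.063 ] [ 0.4765 -0.3071  0.063 ]
p3 [ 0.5398 -0.3059  0.0648] 0.0013281948690712342 [ 0.5383 -0.306   0.063 ] [ 0.5406 -0.3079  0.063 ]
p4 [ 0.5345 -0.1457  0.0605] 0.002420521696542348 [ 0.5344 -0.1467  0.063 ] [ 0.5353 -0.1419  0.063 ]
ca1 [ 0.6071 -0.1441  0.0641] 0.0006673732504411699 [ 0.6082 -0.1445  0.066 ] [ 0.6065 -0.142   0.066 ]
ca2 [ 0.606  -0.21    0.0656] 0.0016796298855164809 [ 0.607  -0.2099  0.066 ] [ 0.6052 -0.21    0.066 ]
ca3 [ 0.6732 -0.2101  0.0658] 0.00015534219577550214 [ 0.6732 -0.2101  0.066 ] [ 0.6732 -0.2097  0.066 ]
ca4 [ 0.6731 -0.1423  0.0643] 0.001268900333916579 [ 0.673 -0.143  0.066] [ 0.6732 -0.1399  0.066 ]
stack
st1 far-l [0.5599 0.1418 0.057 ] [0.5598 0.1428 0.0582]
st far-r [0.5021 0.1614 0.057 ] [0.502  0.1618 0.0574]
near-l [0.6083 0.2954 0.057 ] [0.6086 0.2944 0.0555]
near-r [0.5516 0.3087 0.057 ] [0.5518 0.3081 0.056 ]
stick f l [0.5724 0.1852 0.067 ] [0.5724 0.1855 0.0674]
f r [0.5133 0.1998 0.067 ] [0.5137 0.196  0.0623]
n l [0.5984 0.2575 0.067 ] [0.598  0.2589 0.0689]
n r [0.5378 0.2745 0.067 ] [0.5391 0.266  0.0549]
```

Call:
step_arm(targets=[[1,[-17,-20,2],[0,0,0]],[1,[-17,-20,2],[0,0,0]],[1,[-17,-20,2],[0,0,0]],[1,[-17,-20,2],[0,0,0]],[1,[-17,-20,2],[0,0,0]],[1,[-17,-20,2],[0,0,0]],[1,[-17,-20,2],[0,0,0]],[1,[-17,-20,2],[0,0,0]],[1,[-17,-20,2],[0,0,0]],[1,[-17,-20,2],[0,0,0]]], newtons=20)

```text
clock: 0.98
ee_pos: [0.504, -0.2008, 0.2512]
ee_rot: [-2.221, -2.221, 0.0]
ft_force: [-0.4, -1.0, 0.5]
width: 1.002
```

Run:
```python
from h import *
grab('wrist','w1'); grab('side','s1')
```

```text
(no output)
```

View pics/w1.png

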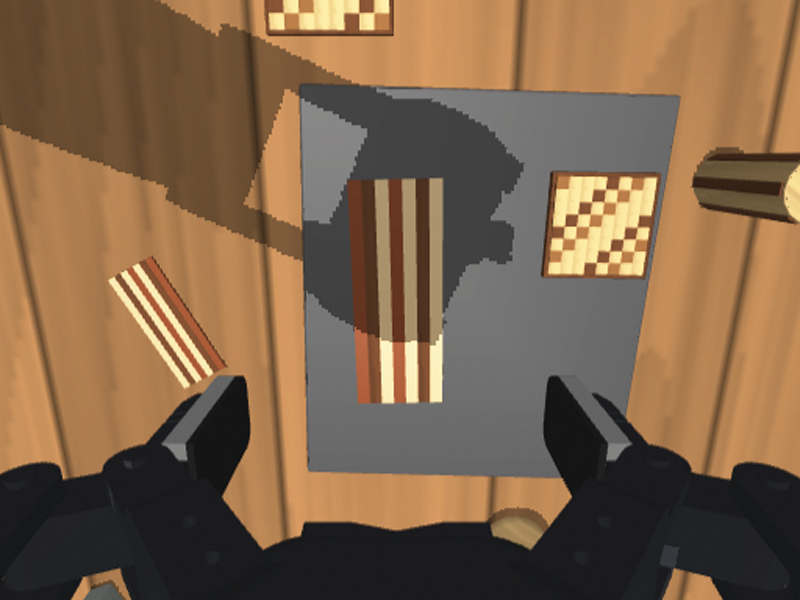

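View pics/s1.png

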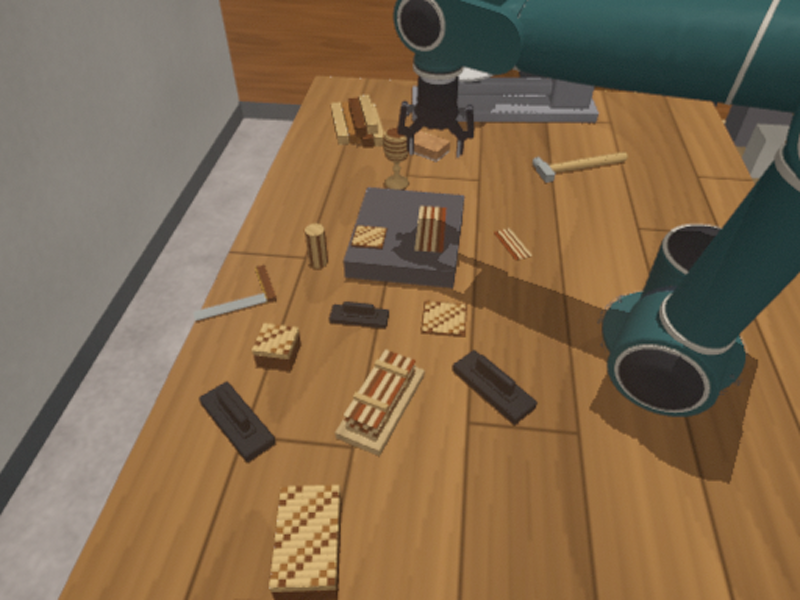

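Run:
```python
from h import *
crop('w1',180,440,45,305,'c4'); crop('w1',200,300,100,175,'c5'); crop('w1',200,300,200,275,'c5b')
```

```text
scale 2.3076923076923075
scale 8.0
scale 8.0
```

View pics/c5.png

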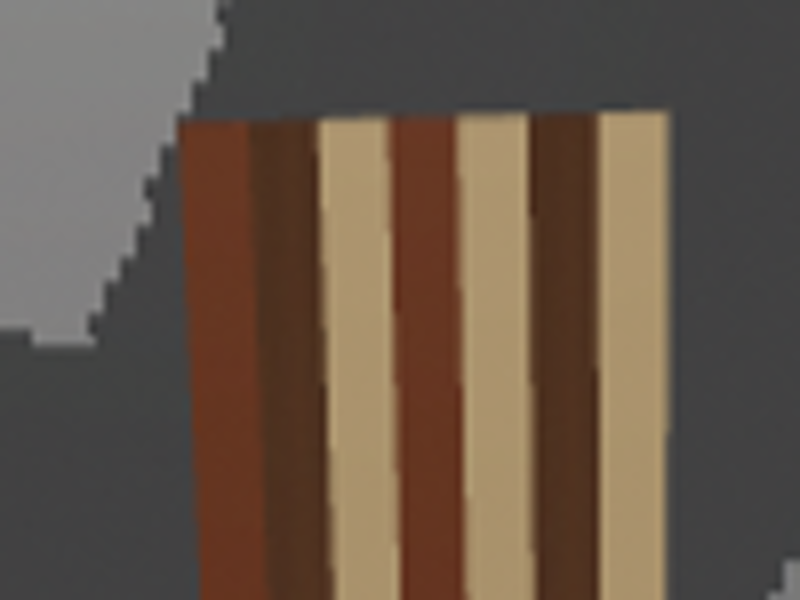

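View pics/c5b.png

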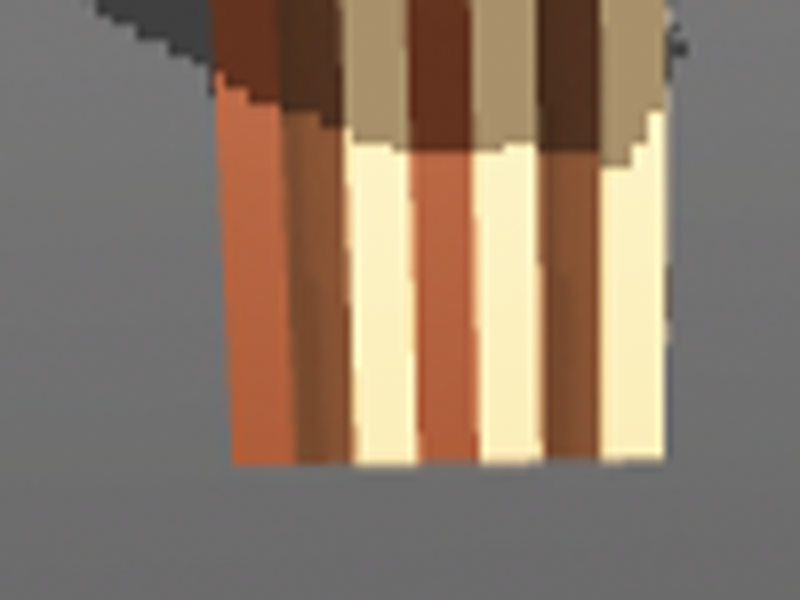

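Run:
```python
from h import *
np.set_printoptions(precision=4,suppress=True)
w=load('w1');d=load('side0');s=load('scene0')
W=dict(p1=(*cp(179,120,8,200,100),),p4=cp(668,112,8,200,100),p2=cp(234,465,8,200,200),p3=cp(665,459,8,200,200),slab1=cp(301,85,1.5625,0,0),slab4=cp(679,96,1.5625,0,0),slab2=cp(309,471,1.5625,0,0))
A=dict(slab1=(402,25),slab2=(47,273),slab4=(637,265),p1=(362,98),p2=(165,257),p3=(222,322),p4=(421,157))
for k in W:
    z=.06 if 'slab' in k else .063
    print(k,onz(w,*W[k],z),dep(w,*W[k])[2],*tri(w,W[k],s,cp(*A[k],4.4444,120,180)))
# weights sizes
for n,c in dict(tl=(255,202),tr=(420,206),br=(418,265),bl=(257,260),rl=(288,237),rr=(383,238)).items():
    f=load('wrist0'); b=cp(*c,1.5625,0,0); print(n,onz(f,*b,.016 if n[0]!='r' else .044),dep(f,*b))
```

```text
p1 [ 0.4707 -0.147   0.063 ] 0.06457098025709057 [ 0.4709 -0.1462  0.0567] 0.0026470836907156177
p4 [ 0.5327 -0.146   0.063 ] 0.06063749883884578 [ 0.5331 -0.146   0.0602] 0.0002595185043837784
p2 [ 0.4742 -0.3076  0.063 ] 0.06110079062622292 [ 0.4761 -0.3073  0.0601] 0.005322544231158408
p3 [ 0.5363 -0.3067  0.063 ] 0.06155906167317976 [ 0.537  -0.3064  0.062 ] 0.0019105601912756242
slab1 [ 0.4432 -0.0897  0.06  ] 0.06034715526694234 [ 0.4416 -0.0877  0.0494] 0.0013707668518961194
slab4 [ 0.6802 -0.0962  0.06  ] 0.05938659314485267 [ 0.681  -0.0962  0.0585] 0.0001508169406937086
slab2 [ 0.4349 -0.3676  0.06  ] 0.0611703998102075 [ 0.4368 -0.3655  0.0611] 0.0038025683310446375
tl [0.5729 0.037  0.016 ] [0.573  0.037  0.0164]
tr [0.6902 0.0341 0.016 ] [0.6909 0.0327 0.0011]
br [ 0.6892 -0.0087  0.016 ] [ 0.6899 -0.0121  0.0003]
bl [ 0.5711 -0.005   0.016 ] [ 0.5672 -0.0077  0.0024]
rl [0.6011 0.0163 0.044 ] [0.601  0.0163 0.0439]
rr [0.6645 0.0156 0.044 ] [0.6639 0.0122 0.0223]
```

Run:
```python
from h import *
np.set_printoptions(precision=4,suppress=True)
w=load('w1')
for x,y in [(243,381),(225,382),(235,390),(220,400),(200,425),(180,455),(246,420),(240,450),(550,381),(560,385),(575,385),(600,425),(620,445)]:
    u,v=cp(x,y,1.5625,0,0); print(x,y,dep(w,u,v)-[0.504,-0.2008,0.2512])
```

```text
243 381 [-0.0441  0.0072  0.0157]
225 382 [-0.0469  0.0097  0.0217]
235 390 [-0.0439  0.0082  0.0233]
220 400 [-0.0444  0.0102  0.0327]
200 425 [-0.0446  0.0104  0.0451]
180 455 [-0.0467  0.0072  0.0517]
246 420 [-0.0433 -0.0033  0.0187]
240 450 [-0.0435 -0.0088  0.0251]
550 381 [0.0415 0.008  0.0173]
560 385 [0.0418 0.0103 0.0247]
575 385 [0.0462 0.0097 0.0234]
600 425 [0.0444 0.0102 0.0446]
620 445 [0.0455 0.01   0.0524]
```

Call:
step_arm(targets=[[0.8,[0,4,-18],[0,0,1.3]],[0.8,[0,4,-18],[0,0,0]],[0.8,[0,4,-18],[0,0,0]],[0.8,[0,4,-18],[0,0,0]],[0.8,[0,4,-18],[0,0,0]],[0.8,[0,4,-18],[0,0,0]],[0.8,[0,4,-18],[0,0,0]],[0.8,[-1,4,-18],[0,0,0]],[0.8,[0,4,-18],[0,0,0]],[0.8,[0,0,-18],[0,0,0]]])

```text
clock: 1.92
ee_pos: [0.5041, -0.163, 0.0703]
ee_rot: [-2.195, -2.247, -0.0]
ft_force: [0.6, -0.0, -0.0]
width: 0.806
```

Run:
```python
from h import *
grab('wrist','w2'); crop('w2',100,412,150,384,'c6'); print(ctrl.get_state()['ee_pos'],ctrl.get_state()['ft_force'])
```

```text
scale 2.5641025641025643
[ 0.50267322 -0.16277143  0.06656839] [-1.43779462  0.87292361 -5.56225438]
```

View pics/w2.png

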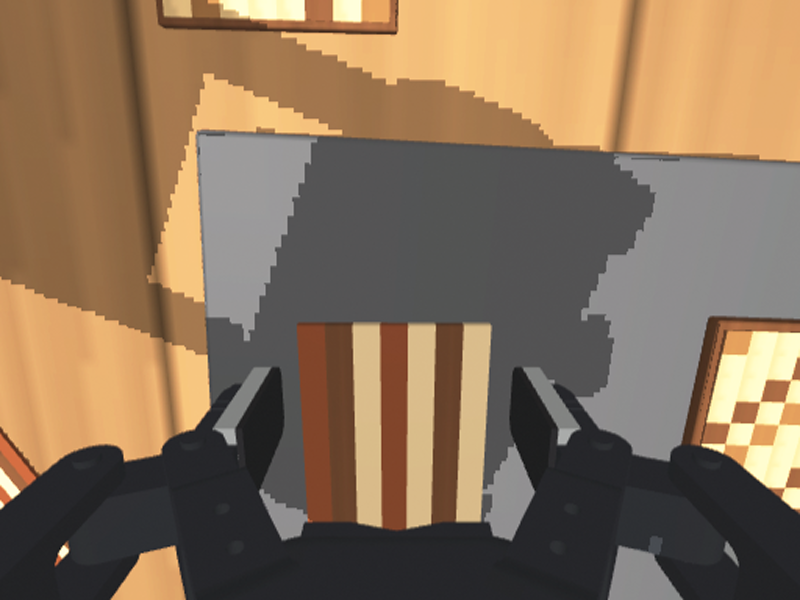

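Call:
step_arm(targets=[[0.8,[0,0,0],[0,0,0]],[0.8,[0,0,0],[0,0,0]],[0.8,[0,0,-1],[0,0,0]],[0.8,[0,0,-1],[0,0,0]],[0.8,[0,0,-1],[0,0,0]],[0.8,[0,0,-1],[0,0,0]],[0.8,[0,0,-1],[0,0,0]],[0.8,[0,0,-1],[0,0,0]],[0.8,[0,0,0],[0,0,0]],[0.8,[0,0,0],[0,0,0]]])

```text
clock: 2.8
ee_pos: [0.504, -0.164, 0.0652]
ee_rot: [-2.196, -2.246, 0.0]
ft_force: [0.3, -0.5, -0.4]
width: 0.799
```

Run:
```python
from h import *
np.set_printoptions(precision=4,suppress=True)
w=grab('wrist','w3'); crop('w3',120,220,200,275,'c7'); crop('w3',300,400,200,275,'c8'); st=ctrl.get_state();print(st['ee_pos'],st['ft_force'])
```

```text
scale 8.0
scale 8.0
[ 0.504  -0.164   0.0653] [-0.3306  0.7743  0.3165]
```

View pics/c7.png

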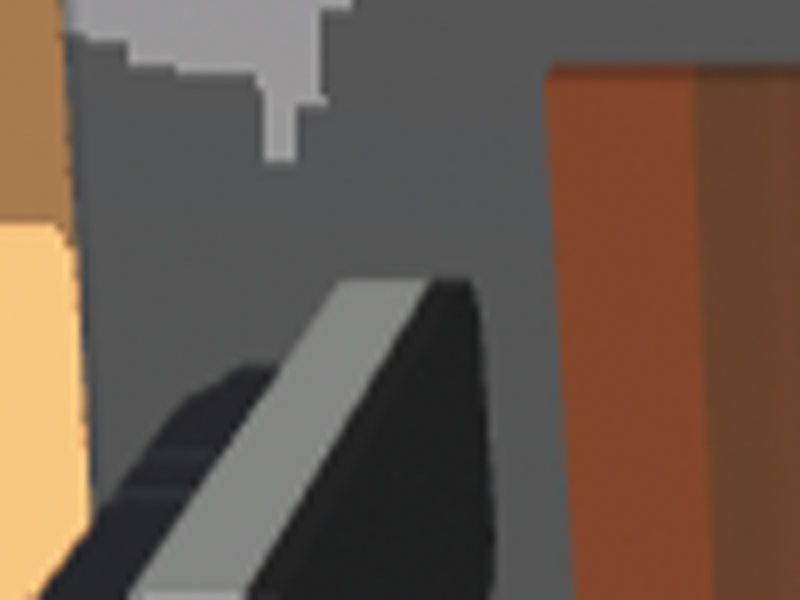

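View pics/c8.png

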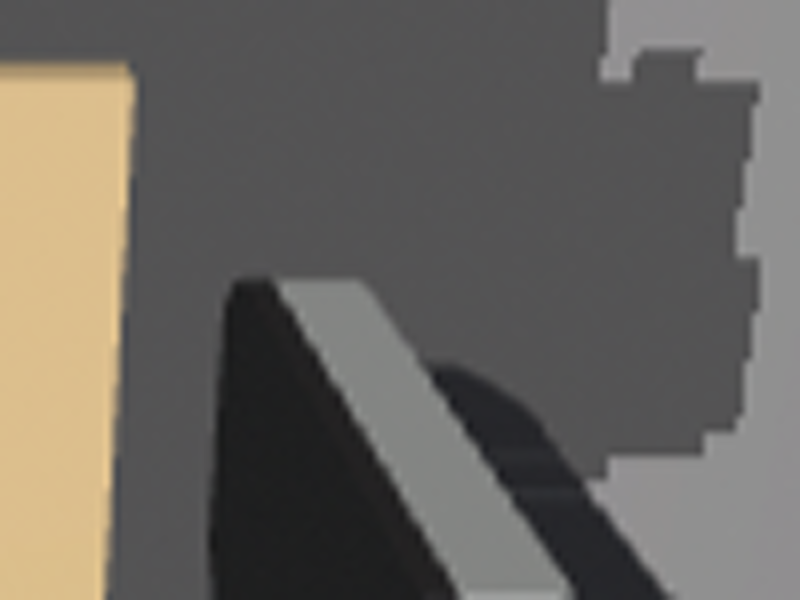

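Run:
```python
from h import *
np.set_printoptions(precision=4,suppress=True)
w=load('w3')
for x,y in [(385,284),(385,292),(420,292),(350,300),(300,370),(460,292)]:
    print('L',x,y,dep(w,*cp(x,y,8,120,200)))
for x,y in [(350,284),(350,292),(300,292),(400,350),(260,292)]:
    print('R',x,y,dep(w,*cp(x,y,8,300,200)))
for x,y in [(600,70),(600,90),(300,200)]: print(dep(w,*cp(x,y,8,120,200)))
for x,y in [(60,90),(300,200)]: print(dep(w,*cp(x,y,8,300,200)))
```

```text
L 385 284 [ 0.4645 -0.155   0.0779]
L 385 292 [ 0.4649 -0.1548  0.0793]
L 420 292 [ 0.4669 -0.1545  0.0799]
L 350 300 [ 0.4633 -0.1547  0.0806]
L 300 370 [ 0.4629 -0.155   0.0887]
L 460 292 [ 0.4684 -0.1557  0.0771]
R 350 284 [ 0.5426 -0.153   0.0783]
R 350 292 [ 0.5421 -0.1529  0.0798]
R 300 292 [ 0.5396 -0.1533  0.079 ]
R 400 350 [ 0.5431 -0.1533  0.0861]
R 260 292 [ 0.5372 -0.153   0.0797]
[ 0.4737 -0.1478  0.0615]
[ 0.474  -0.1486  0.063 ]
[ 0.4546 -0.1571  0.0606]
[ 0.5283 -0.1469  0.0643]
[ 0.5444 -0.1551  0.0607]
```

Call:
step_arm(targets=[[0.8,[0,0,-3],[0,0,0]],[0.8,[0,0,-3],[0,0,0]],[0.8,[0,0,-3],[0,0,0]],[0.8,[0,0,-2],[0,0,0]],[0.8,[0,0,-1],[0,0,0]],[0.8,[0,0,-0.5],[0,0,0]],[0.8,[0,0,-0.5],[0,0,0]],[0.8,[0,0,0],[0,0,0]],[0.8,[0,0,0],[0,0,0]],[0.8,[0,0,0],[0,0,0]]])

```text
clock: 3.68
ee_pos: [0.504, -0.164, 0.0528]
ee_rot: [-2.196, -2.246, 0.0]
ft_force: [-4.3, 1.3, 7.3]
width: 0.795
```

Run:
```python
from h import *
np.set_printoptions(precision=4,suppress=True)
w=grab('wrist','w4'); crop('w4',130,380,190,378,'c9'); st=ctrl.get_state();print(st['ee_pos'],st['ft_force'])
```

```text
scale 3.1914893617021276
[ 0.504  -0.164   0.0528] [-4.99    1.2259  6.7515]
```

View pics/c9.png

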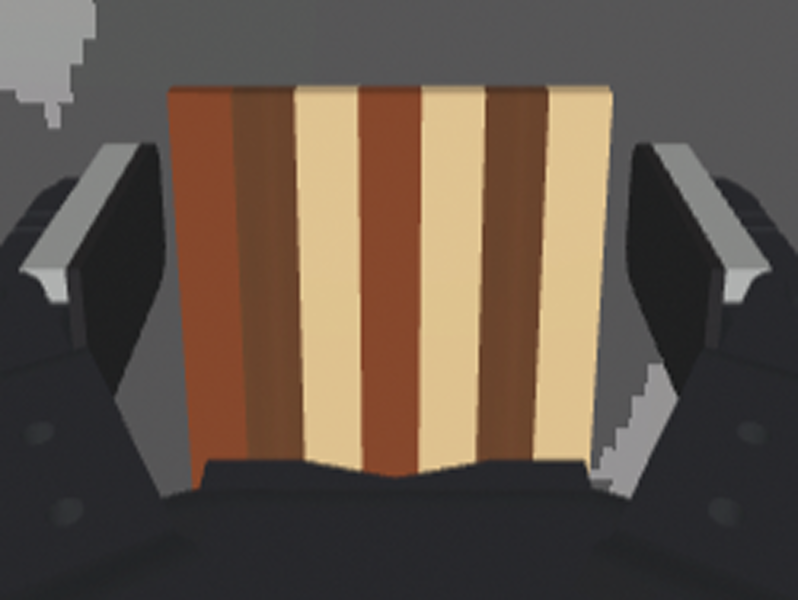

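Call:
step_arm(targets=[[0.8,[0,0,3.2],[0,0,0]],[0.8,[0,0,0],[0,0,0]],[0.76,[0,0,0],[0,0,0]],[0.74,[0,0,0],[0,0,0]],[0.7,[0,0,0],[0,0,0]],[0.66,[0,0,0],[0,0,0]],[0.6,[0,0,0],[0,0,0]],[0.6,[0,0,0],[0,0,0]],[0.6,[0,0,0],[0,0,0]],[0.6,[0,0,0],[0,0,0]]], newtons=20)

```text
clock: 4.57
ee_pos: [0.5041, -0.1641, 0.0558]
ee_rot: [2.196, 2.246, 0.0]
ft_force: [-1.5, 1.2, 5.1]
width: 0.713
```

Run:
```python
from h import *
np.set_printoptions(precision=4,suppress=True)
w=grab('wrist','w5'); crop('w5',130,380,190,378,'c10'); st=ctrl.get_state();print(st['ee_pos'],st['ft_force'])
```

```text
scale 3.1914893617021276
[ 0.5041 -0.164   0.0557] [-0.9666  1.0888  5.6198]
```

View pics/c10.png

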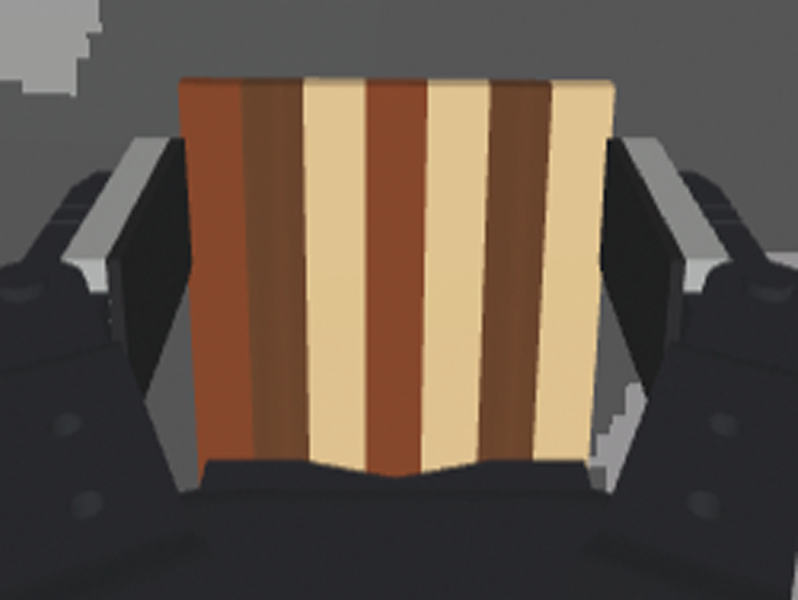

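Call:
step_arm(targets=[[0.6,[0,2,0],[0,0,0]],[0.6,[0,5,0],[0,0,0]],[0.6,[0,8,0],[0,0,0]],[0.6,[0,8,0],[0,0,0]],[0.6,[0,8,0],[0,0,0]],[0.6,[0,8,0],[0,0,0]],[0.6,[0,6,0],[0,0,0]],[0.6,[0,4,0],[0,0,0]],[0.6,[0,1,0],[0,0,0]],[0.6,[0,0,0],[0,0,0]]])

```text
clock: 5.45
ee_pos: [0.5041, -0.1131, 0.0557]
ee_rot: [2.195, 2.247, 0.001]
ft_force: [-0.1, 0.8, 5.5]
width: 0.713
```

Run:
```python
from h import *
np.set_printoptions(precision=4,suppress=True)
w=grab('wrist','w6'); crop('w6',130,380,190,378,'c11'); st=ctrl.get_state();print(st['ee_pos'],st['ft_force'])
```

```text
scale 3.1914893617021276
[ 0.5041 -0.1131  0.0557] [0.4052 2.0117 5.6689]
```

View pics/w6.png

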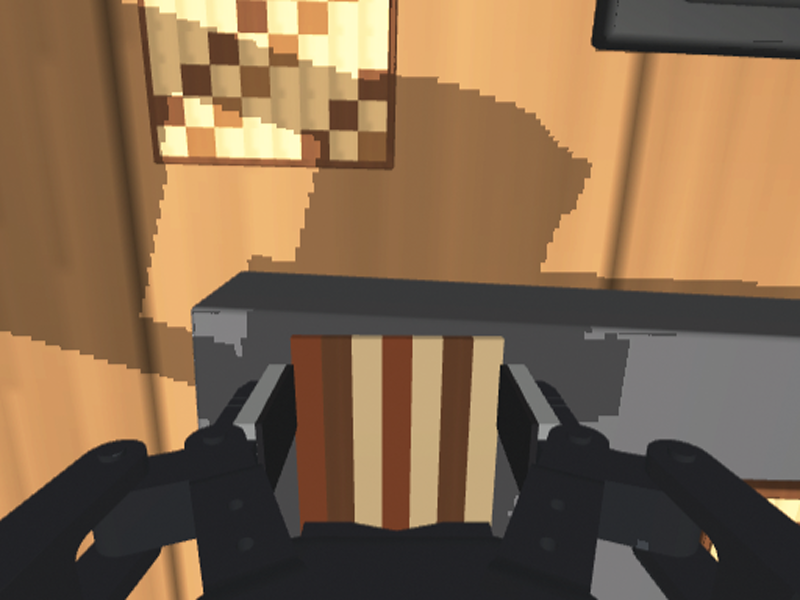

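Call:
step_arm(targets=[[0.6,[0,2,0.3],[0,0,0]],[0.6,[0,5,0],[0,0,0]],[0.6,[0,8,0],[0,0,0]],[0.6,[0,8,0],[0,0,0]],[0.6,[0,8,0],[0,0,0]],[0.6,[0,8,0],[0,0,0]],[0.6,[0,6,0],[0,0,0]],[0.6,[0,4,0],[0,0,0]],[0.6,[0,1,0],[0,0,0]],[0.6,[0,0,0],[0,0,0]]])

```text
clock: 6.33
ee_pos: [0.5039, -0.0636, 0.0557]
ee_rot: [-2.195, -2.247, -0.0]
ft_force: [-0.9, -0.2, 1.5]
width: 0.709
```

Call:
step_arm(targets=[[0.6,[0,0,0],[0,0,0]],[0.6,[0,0,0],[0,0,0]],[0.6,[0,0,0],[0,0,0]],[0.68,[0,0,0],[0,0,0]],[0.72,[0,0,0],[0,0,0]],[0.76,[0,0,0],[0,0,0]],[0.82,[0,0,0],[0,0,0]],[0.82,[0,0,0],[0,0,0]],[0.82,[0,0,0],[0,0,0]],[0.82,[0,0,0],[0,0,0]]])

```text
clock: 7.17
ee_pos: [0.504, -0.064, 0.0558]
ee_rot: [-2.196, -2.247, 0.0]
ft_force: [0.5, -0.2, 0.7]
width: 0.824
```

Run:
```python
from h import *
np.set_printoptions(precision=4,suppress=True)
w=grab('wrist','w7'); grab('side','s7'); crop('s7',210,310,110,190,'c12'); st=ctrl.get_state();print(st['ee_pos'],st['ft_force'])
```

```text
scale 7.5
[ 0.504  -0.064   0.0558] [-0.0777  0.1756  0.0513]
```

View pics/w7.png

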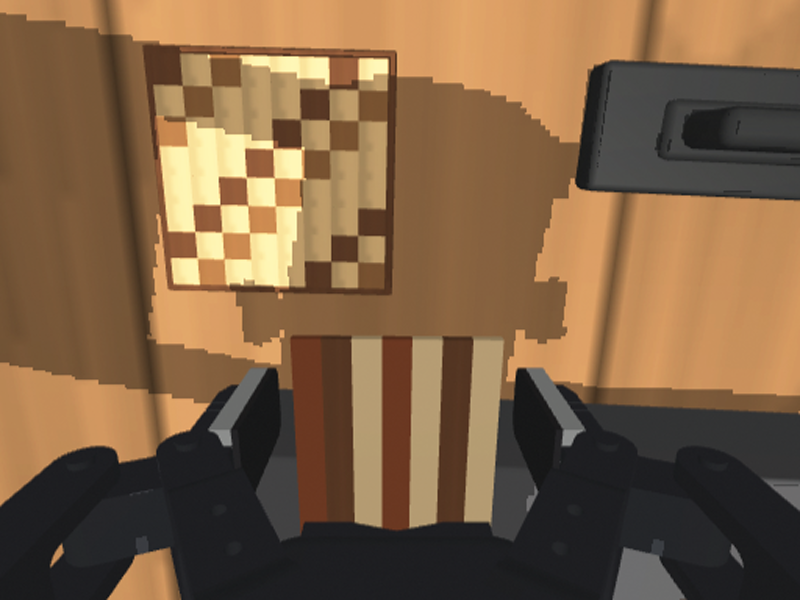

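View pics/c12.png

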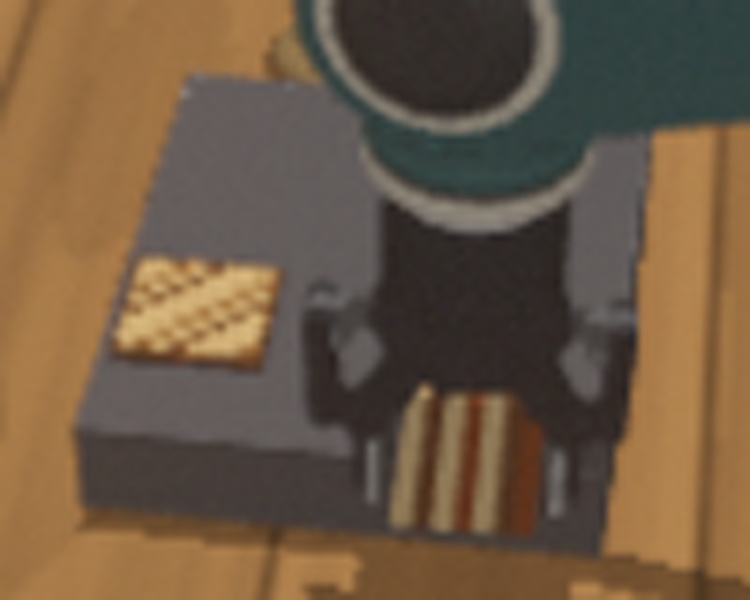

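Call:
step_arm(targets=[[0.82,[0,0,-3],[0,0,0]],[0.82,[0,0,-4],[0,0,0]],[0.82,[0,0,-3],[0,0,0]],[0.82,[0,0,0],[0,0,0]],[0.78,[0,0,0],[0,0,0]],[0.74,[0,0,0],[0,0,0]],[0.7,[0,0,0],[0,0,0]],[0.6,[0,0,0],[0,0,0]],[0.5,[0,0,0],[0,0,0]],[0.5,[0,0,0],[0,0,0]]], newtons=40)

```text
clock: 8.1
ee_pos: [0.5041, -0.064, 0.046]
ee_rot: [2.196, 2.246, 0.0]
ft_force: [-1.3, 1.6, 2.4]
width: 0.704
```

Call:
step_arm(targets=[[0.5,[0,0,0],[0,0,0]],[0.5,[0,0,0],[0,0,0]],[0.5,[0,0,1],[0,0,0]],[0.5,[0,0,2],[0,0,0]],[0.5,[0,0,3],[0,0,0]],[0.5,[0,0,4],[0,0,0]],[0.5,[0,0,4],[0,0,0]],[0.5,[0,0,3],[0,0,0]],[0.5,[0,0,2],[0,0,0]],[0.5,[0,0,0],[0,0,0]]])

```text
clock: 8.93
ee_pos: [0.5043, -0.0641, 0.0654]
ee_rot: [2.196, 2.246, 0.001]
ft_force: [-0.1, 0.2, -0.5]
width: 0.708
```

Run:
```python
from h import *
np.set_printoptions(precision=4,suppress=True)
w=grab('wrist','w8'); grab('side','s8'); crop('s8',210,310,110,190,'c13'); st=ctrl.get_state();print(st['ee_pos'],st['ft_force'])
```

```text
scale 7.5
[ 0.504  -0.064   0.0649] [ 0.9422 -0.4279 -0.9562]
```

View pics/w8.png

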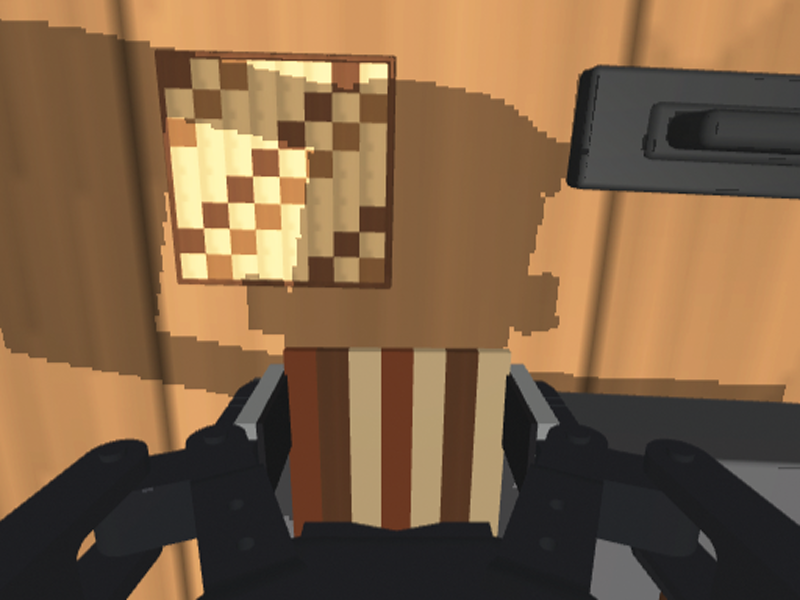

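View pics/c13.png

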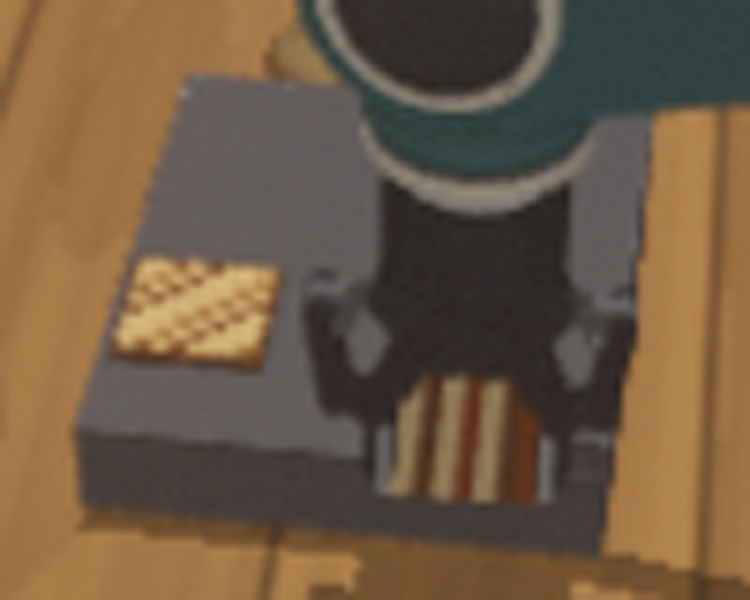

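Call:
step_arm(targets=[[0.5,[0,0,3],[0,0,0]],[0.5,[0,0,7],[0,0,0]],[0.5,[0,0,10],[0,0,0]],[0.5,[0,0,12],[0,0,0]],[0.5,[0,0,12],[0,0,0]],[0.5,[0,0,12],[0,0,0]],[0.5,[0,0,12],[0,0,0]],[0.5,[0,0,10],[0,0,0]],[0.5,[0,0,7],[0,0,0]],[0.5,[0,0,3],[0,0,0]]])

```text
clock: 9.87
ee_pos: [0.5043, -0.0641, 0.1543]
ee_rot: [2.195, 2.246, 0.001]
ft_force: [-0.4, 0.5, -0.1]
width: 0.704
```

Run:
```python
from h import *
np.set_printoptions(precision=4,suppress=True)
grab('scene','sc9'); grab('side','s9'); crop('s9',200,320,70,160,'c14'); crop('sc9',150,310,130,250,'c15'); st=ctrl.get_state();print(st['ee_pos'],st['ft_force'],st['moment'])
```

```text
scale 6.666666666666667
scale 5.0
[ 0.5042 -0.064   0.1532] [ 0.3679 -0.1453 -1.0054] [0.0011 0.0437 0.0051]
```

View pics/c14.png

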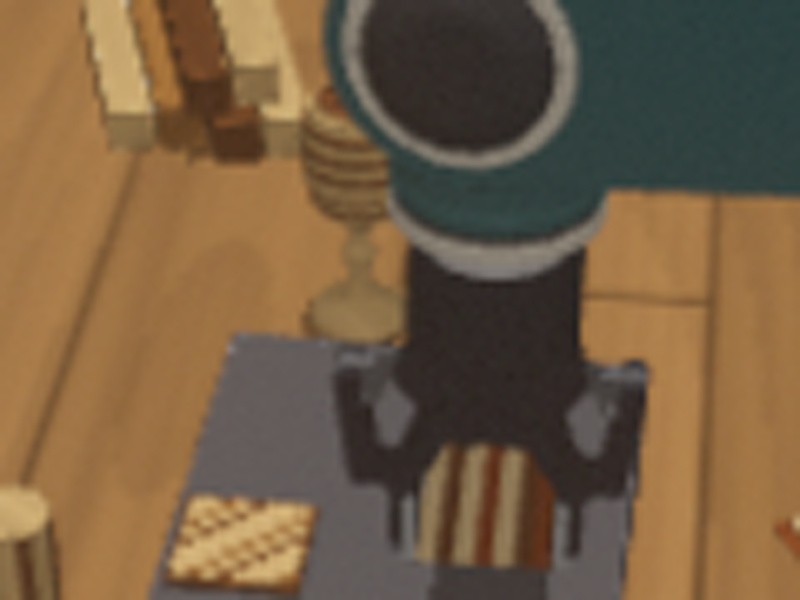

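View pics/c15.png

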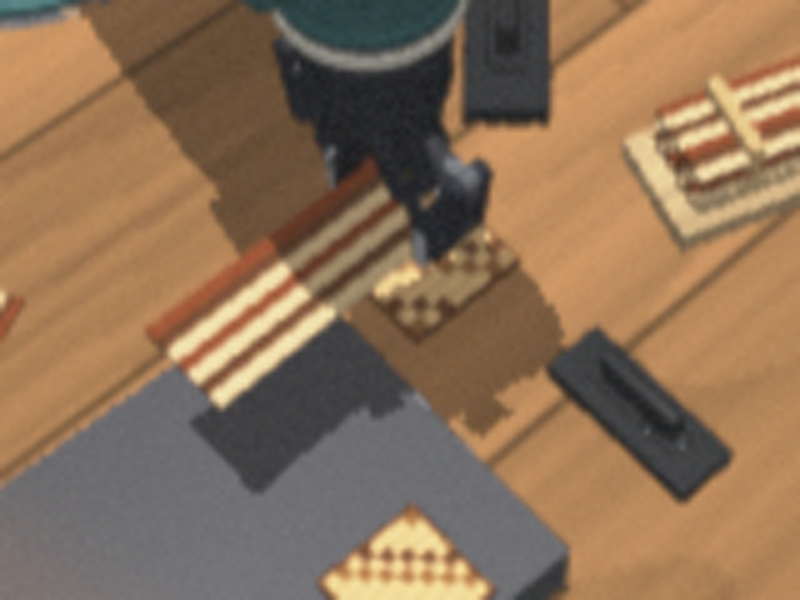

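Run:
```python
from h import *
np.set_printoptions(precision=4,suppress=True)
f=load('sc9')
P=[]
for x,y in [(160,335),(185,350),(220,395),(240,385),(260,300),(330,310),(370,175),(280,260),(345,270),(200,345),(300,340),(320,250)]:
    p=dep(f,*cp(x,y,5,150,130)); P.append(p); print(x,y,p)
P=np.array(P); A=np.c_[P[:,:2],np.ones(len(P))]; c,*_=np.linalg.lstsq(A,P[:,2],rcond=None); print(c,A@c-P[:,2])
```

```text
160 335 [ 0.4856 -0.2038  0.1716]
185 350 [ 0.4994 -0.199   0.1681]
220 395 [ 0.533  -0.2026  0.1695]
240 385 [ 0.5345 -0.1911  0.1677]
260 300 [ 0.5033 -0.1524  0.1701]
330 310 [ 0.5322 -0.1293  0.169 ]
370 175 [ 0.4826 -0.0586  0.1714]
280 260 [ 0.4904 -0.1286  0.1688]
345 270 [ 0.5203 -0.1086  0.172 ]
200 345 [ 0.5032 -0.1919  0.1696]
300 340 [ 0.5359 -0.1525  0.1698]
320 250 [ 0.5018 -0.1102  0.172 ]
[-0.0204  0.0141  0.1825] [-0.0019  0.0015 -0.0007  0.0013  0.      0.0008  0.0005  0.0019 -0.0016
 -0.0001 -0.0003 -0.0013]
```

Call:
step_arm(targets=[[0.5,[1,8,6],[0,0,-1]],[0.5,[2,16,8],[0,0,-1.5]],[0.5,[3,24,8],[0,0,-2]],[0.5,[4,30,8],[0,0,-2.5]],[0.5,[5,33,8],[0,0,-3]],[0.5,[5,33,8],[0,0,-3]],[0.5,[5,30,8],[0,0,-2.5]],[0.5,[4,27,6],[0,0,-2]],[0.5,[3,22,4],[0,0,-1.5]],[0.5,[1,12,2],[0,0,-0.5]]])

```text
clock: 10.8
ee_pos: [0.537, 0.1733, 0.2184]
ee_rot: [-2.544, -1.842, 0.001]
ft_force: [0.2, -0.2, 0.3]
width: 0.709
```

Call:
step_arm(targets=[[0.5,[0,0,0],[0,0,0]],[0.5,[0,0,0],[0,0,0]],[0.5,[0,0,0],[0,0,0]],[0.5,[0,0,0],[0,0,0]],[0.5,[0,0,0],[0,0,0]],[0.5,[0,0,0],[0,0,0]],[0.5,[0,0,0],[0,0,0]],[0.5,[0,0,0],[0,0,0]],[0.5,[0,0,0],[0,0,0]],[0.5,[0,0,0],[0,0,0]]])

```text
clock: 11.63
ee_pos: [0.537, 0.1709, 0.2188]
ee_rot: [-2.545, -1.842, -0.0]
ft_force: [-0.3, -0.5, -0.4]
width: 0.706
```

Run:
```python
from h import *
np.set_printoptions(precision=4,suppress=True)
grab('wrist','w10'); grab('scene','sc10'); st=ctrl.get_state();print(st['ee_pos'],st['ft_force'],st['ee_rot'])
```

```text
[0.537  0.171  0.2188] [ 0.7026 -0.0964 -0.3443] [-2.5447 -1.8422 -0.    ]
```

View pics/w10.png

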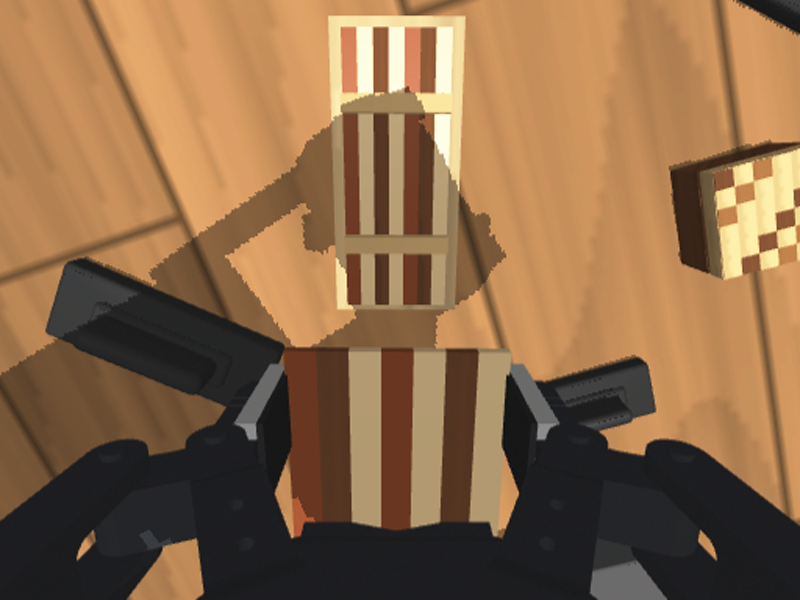

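View pics/sc10.png

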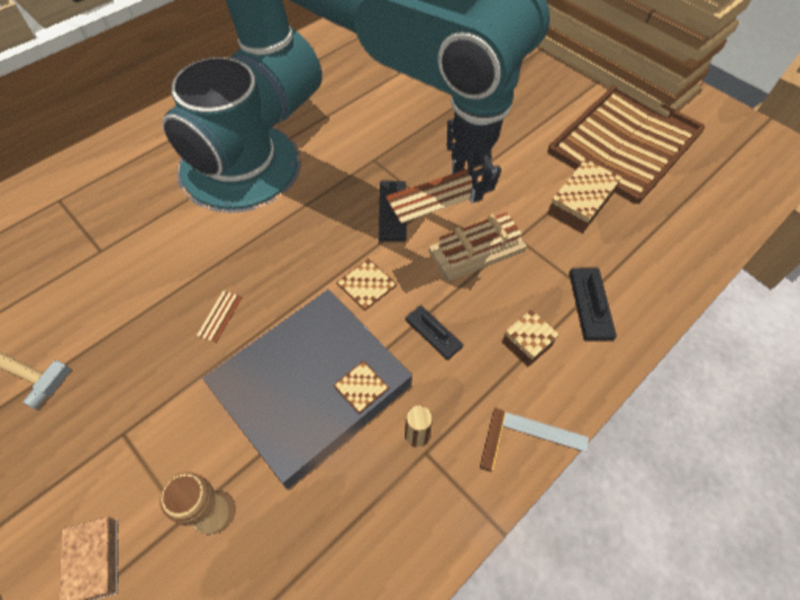

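Run:
```python
from h import *
crop('w10',200,310,0,82,'c16'); crop('w10',200,310,130,212,'c17');crop('w10',170,340,210,337,'c18')
```

```text
scale 7.2727272727272725
scale 7.2727272727272725
scale 4.705882352941177
```

View pics/c16.png

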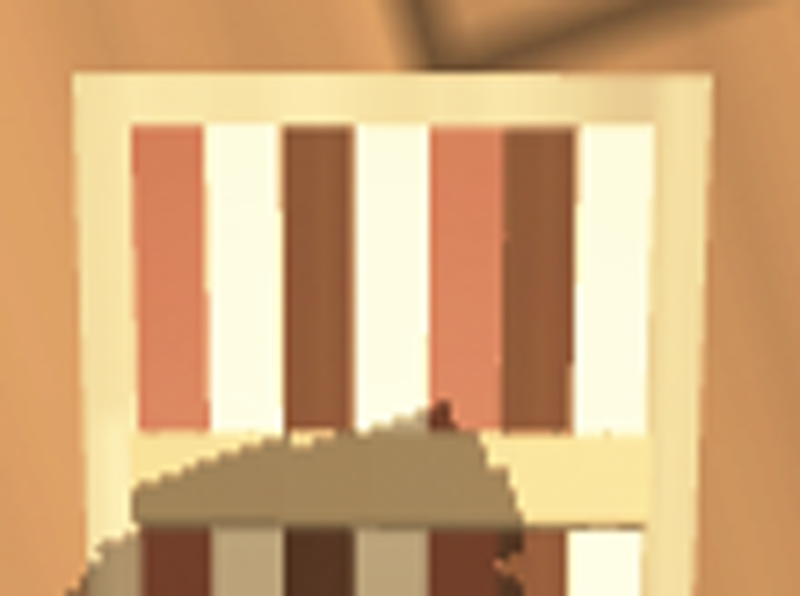

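View pics/c17.png

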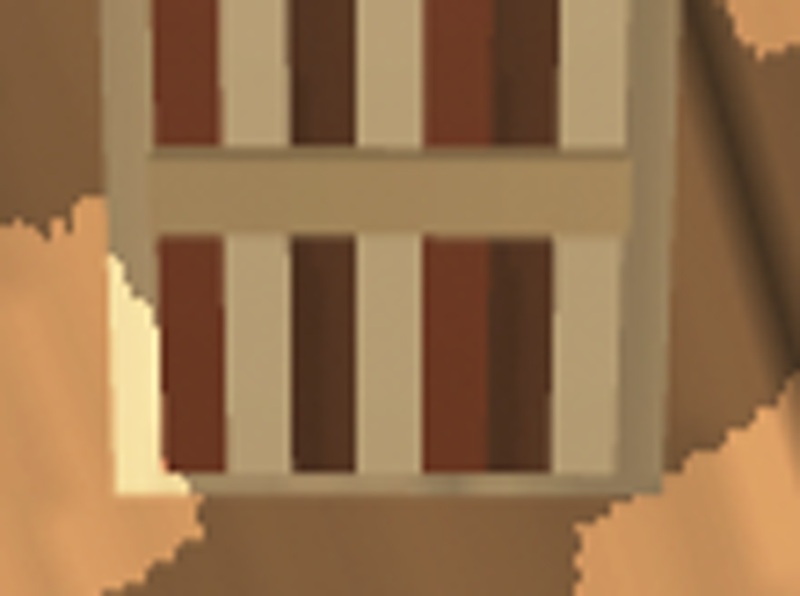

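View pics/c18.png

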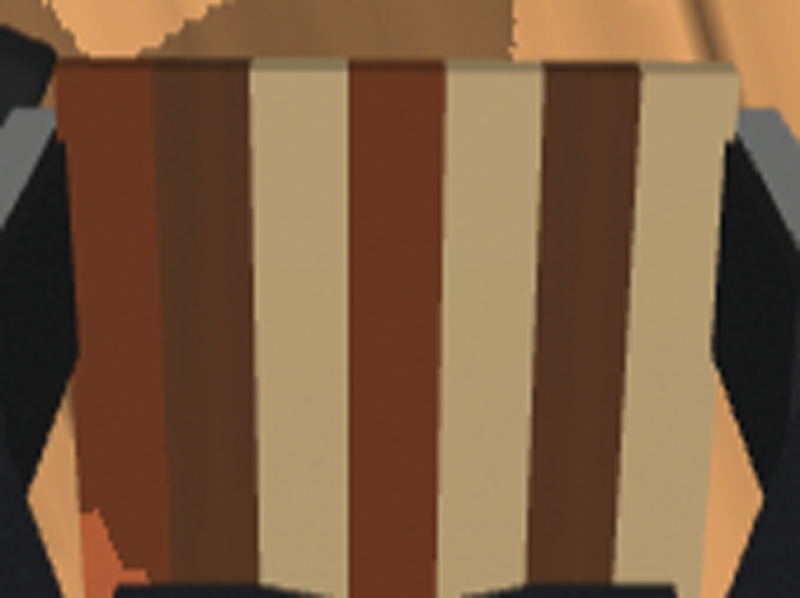

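Run:
```python
from h import *
np.set_printoptions(precision=4,suppress=True)
f=load('w10'); s=7.2727
def rep(n,C,z):
    P=[onz(f,*c,z)[:2] for c in C]; 
    ax=(P[0]+P[1]-P[2]-P[3])/2; print(n,P,'c',np.mean(P,0),'ang',np.degrees(np.arctan2(ax[1],ax[0])),np.linalg.norm(ax))
T=lambda x,y:cp(x,y,s,200,0); B=lambda x,y:cp(x,y,s,200,130)
rep('panel',[T(132,125),T(655,125),B(165,472),B(617,472)],.057)
rep('base',[T(75,73),T(712,73),B(116,494),B(660,493)],.018)
rep('stick',[T(131,432),T(652,436),B(148,236),B(630,237)],.067)
print([dep(f,*c)[2] for c in (T(300,200),B(300,400),T(600,480),B(300,200))])
# held panel
a=cp(57,70,4.7059,170,210); b=cp(738,73,4.7059,170,210)
for z in (.234,.236,.238):
    p,q=onz(f,*a,z),onz(f,*b,z); m=(p+q)/2; e=(q-p); print(z,p,q,m,'w',np.linalg.norm(e),'axis ang',np.degrees(np.arctan2(e[1],e[0]))+90)
print([dep(f,*cp(x,y,4.7059,170,210)) for x,y in ((100,100),(690,100),(300,550),(600,550),(400,80))])
from scipy.spatial.transform import Rotation as R
print(R.from_rotvec([-2.5447,-1.8422,0]).as_matrix())
```

```text
panel [array([0.5496, 0.311 ]), array([0.6087, 0.2915]), array([0.4991, 0.1588]), array([0.5582, 0.1393])] c [0.5539 0.2251] ang 71.65298080095359 0.16032766571856516
base [array([0.5435, 0.3289]), array([0.6242, 0.3023]), array([0.4832, 0.148 ]), array([0.5637, 0.1217])] c [0.5536 0.2252] ang 71.51778296108388 0.190536556372168
stick [array([0.5385, 0.2776]), array([0.5972, 0.2578]), array([0.5097, 0.192 ]), array([0.5689, 0.1723])] c [0.5536 0.2249] ang 71.55381086506752 0.090176237587656
[np.float64(0.057604090875283454), np.float64(0.05879161206516881), np.float64(0.06834455401613565), np.float64(0.06772768707058058)]
0.234 [0.5118 0.1958 0.234 ] [0.5712 0.1759 0.234 ] [0.5415 0.1858 0.234 ] w 0.06262852351112529 axis ang 71.5272270692858
0.236 [0.5125 0.1964 0.236 ] [0.571  0.1768 0.236 ] [0.5417 0.1866 0.236 ] w 0.061653761282414656 axis ang 71.52722706928581
0.238 [0.5132 0.197  0.238 ] [0.5708 0.1778 0.238 ] [0.542  0.1874 0.238 ] w 0.06067899905370393 axis ang 71.5272270692858
[array([0.5151, 0.1924, 0.2359]), array([0.5577, 0.2352, 0.3625]), array([0.5165, 0.141 , 0.236 ]), array([0.5449, 0.1316, 0.2359]), array([0.5416, 0.1856, 0.2356])]
[[ 0.3123  0.95   -0.    ]
 [ 0.95   -0.3123  0.0001]
 [ 0.     -0.0001 -1.    ]]
```

Call:
step_arm(targets=[[0.5,[1,4,-2],[0,0,0]],[0.5,[3,9,-6],[0,0,0]],[0.5,[4,13,-12],[0,0,0]],[0.5,[5,16,-18],[0,0,0]],[0.5,[6,18,-22],[0,0,0]],[0.5,[6,18,-24],[0,0,0]],[0.5,[5,15,-22],[0,0,0]],[0.5,[4,12,-16],[0,0,0]],[0.5,[2,7,-10],[0,0,0]],[0.5,[1,3,-5],[0,0,0]]])

```text
clock: 12.57
ee_pos: [0.5732, 0.2873, 0.0789]
ee_rot: [-2.543, -1.843, 0.005]
ft_force: [-0.6, -0.4, -0.7]
width: 0.706
```

Call:
step_arm(targets=[[0.5,[0,0,-5],[0,0,0]],[0.5,[0,0,-4],[0,0,0]],[0.5,[0,0,-3],[0,0,0]],[0.5,[0,0,-2],[0,0,0]],[0.5,[0,0,0],[0,0,0]],[0.5,[0,0,0],[0,0,0]],[0.5,[0,0,0],[0,0,0]],[0.5,[0,0,0],[0,0,0]],[0.5,[0,0,0],[0,0,0]],[0.5,[0,0,0],[0,0,0]]])

```text
clock: 13.4
ee_pos: [0.5741, 0.286, 0.068]
ee_rot: [2.545, 1.842, 0.0]
ft_force: [-0.4, -0.5, -0.5]
width: 0.707
```

Run:
```python
from h import *
np.set_printoptions(precision=4,suppress=True)
grab('wrist','w11'); grab('scene','sc11');grab('side','s11'); st=ctrl.get_state();print(st['ee_pos'],st['ft_force'],st['ee_rot'])
crop('w11',150,360,180,338,'c19');crop('s11',200,300,210,285,'c20'); crop('sc11',260,350,110,178,'c21')
```

```text
[0.574  0.286  0.0679] [-0.1567  0.7675 -0.8808] [-2.5448 -1.8422 -0.0001]
scale 3.7974683544303796
scale 8.0
scale 8.823529411764707
```

View pics/c19.png

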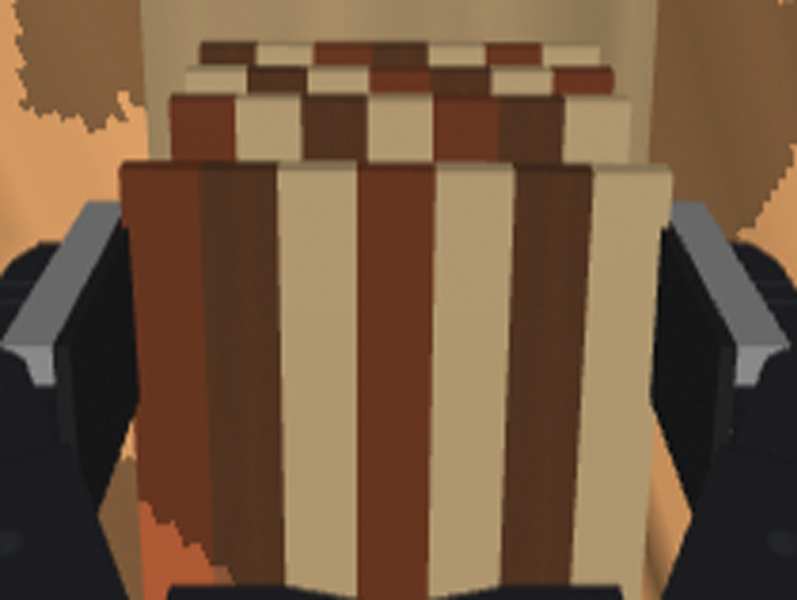

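View pics/c20.png

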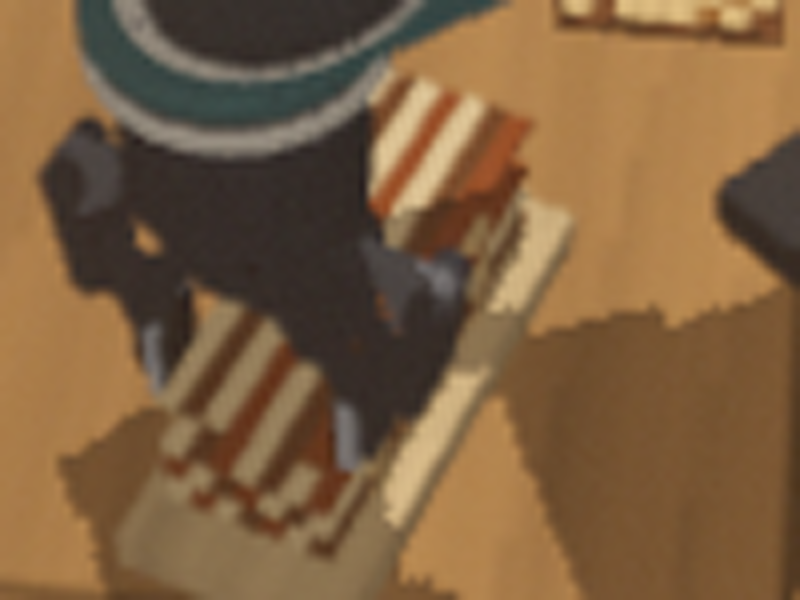

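View pics/c21.png

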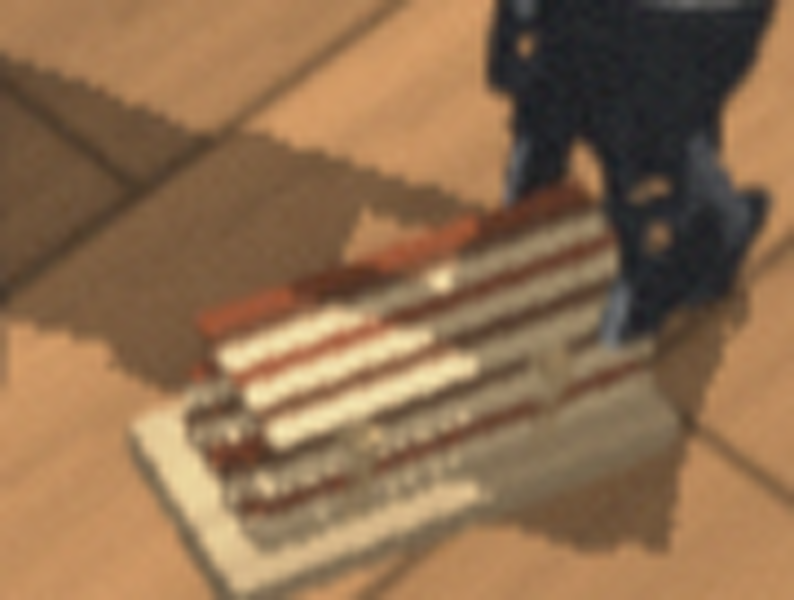

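Run:
```python
from h import *
np.set_printoptions(precision=4,suppress=True)
f=load('w11'); c=lambda x,y:cp(x,y,3.7975,150,180)
print([dep(f,*c(x,y)) for x,y in ((160,200),(400,300),(630,200),(400,550),(400,130))])
zt=load('w11') and .0679+.0142+.003
def two(a,b,z):
    p,q=onz(f,*c(*a),z),onz(f,*c(*b),z);e=q-p;print(z,(p+q)/2,np.linalg.norm(e),np.degrees(np.arctan2(e[1],e[0]))+90)
two((122,168),(672,171),zt); two((170,99),(630,99),.057)
two((187,70),(613,70),.044)
a=np.radians(71.6);print('target end',.5537+.08*np.cos(a),.2251+.08*np.sin(a))
d=load('s11'); k=lambda x,y:cp(x,y,8,200,210)
print('side held',onz(d,*k(162,405),zt),onz(d,*k(330,460),zt), 'lower', onz(d,*k(162,462),.054),onz(d,*k(320,555),.054))
```

```text
[array([0.5525, 0.3069, 0.0857]), array([0.5741, 0.2861, 0.0845]), array([0.6027, 0.2902, 0.0853]), array([0.5637, 0.2545, 0.0858]), array([0.5777, 0.297 , 0.0584])]
0.08510000000000001 [0.5789 0.3019 0.0851] 0.06169637728053361 71.46159842126835
0.057 [0.5789 0.3007 0.057 ] 0.062008068541067336 71.79189003326474
0.044 [0.579  0.3007 0.044 ] 0.06182903402782031 71.79005617313308
target end 0.5789519229557681 0.30101008093155973
side held [0.6067 0.2961 0.0851] [0.5499 0.3107 0.0851] lower [0.6087 0.2969 0.054 ] [0.5519 0.326  0.054 ]
```

Call:
step_arm(targets=[[0.5,[0,-1,-2],[0,0,0.2]],[0.5,[0,0,-3],[0,0,0]],[0.5,[0,0,-3],[0,0,0]],[0.5,[0,0,-2],[0,0,0]],[0.5,[0,0,-1.5],[0,0,0]],[0.5,[0,0,-1],[0,0,0]],[0.5,[0,0,-1],[0,0,0]],[0.5,[0,0,-0.5],[0,0,0]],[0.5,[0,0,0],[0,0,0]],[0.5,[0,0,0],[0,0,0]]])

```text
clock: 14.38
ee_pos: [0.574, 0.285, 0.0539]
ee_rot: [2.542, 1.847, 0.0]
ft_force: [0.0, 0.0, -0.4]
width: 0.707
```

Run:
```python
from h import *
np.set_printoptions(precision=4,suppress=True)
grab('wrist','w12'); st=ctrl.get_state();print(st['ee_pos'],st['ft_force'],st['moment'])
crop('w12',150,360,180,338,'c22')
```

```text
[0.5741 0.285  0.0539] [ 0.4426  0.1381 -0.5106] [ 0.0236 -0.0311 -0.0045]
scale 3.7974683544303796
```

View pics/c22.png

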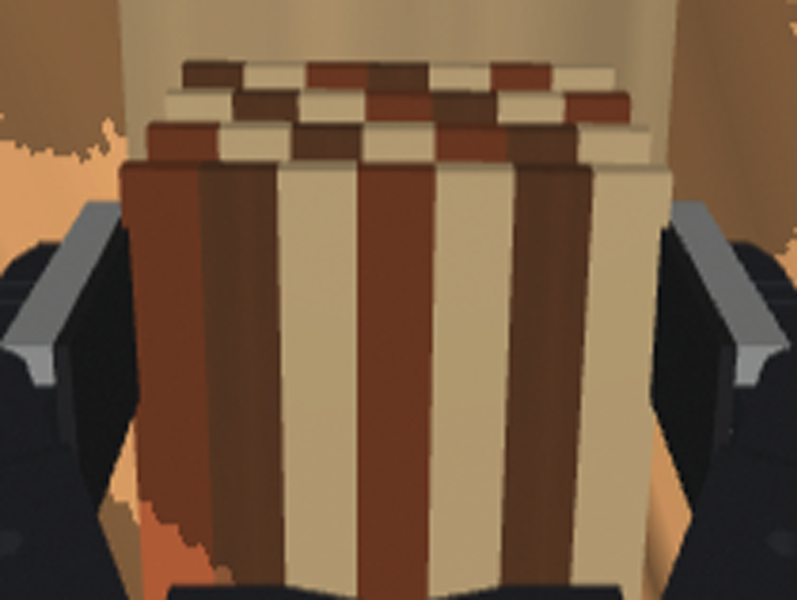

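Aligned; no contact yet (about 1 mm left).

Call:
step_arm(targets=[[0.5,[0,0,-0.4],[0,0,0]],[0.5,[0,0,-0.4],[0,0,0]],[0.5,[0,0,-0.4],[0,0,0]],[0.5,[0,0,-0.2],[0,0,0]],[0.5,[0,0,0],[0,0,0]],[0.5,[0,0,0],[0,0,0]],[0.5,[0,0,0],[0,0,0]],[0.5,[0,0,0],[0,0,0]],[0.5,[0,0,0],[0,0,0]],[0.5,[0,0,0],[0,0,0]]])

```text
clock: 15.27
ee_pos: [0.5741, 0.2851, 0.053]
ee_rot: [2.542, 1.847, 0.001]
ft_force: [-1.9, -0.6, 5.9]
width: 0.706
```

Call:
step_arm(targets=[[0.5,[0,0,0.3],[0,0,0]],[0.5,[0,0,0],[0,0,0]],[0.66,[0,0,0],[0,0,0]],[0.7,[0,0,0],[0,0,0]],[0.72,[0,0,0],[0,0,0]],[0.74,[0,0,0],[0,0,0]],[0.78,[0,0,0],[0,0,0]],[0.85,[0,0,0],[0,0,0]],[0.9,[0,0,0],[0,0,0]],[0.9,[0,0,0],[0,0,0]]])

```text
clock: 16.1
ee_pos: [0.574, 0.285, 0.0526]
ee_rot: [-2.542, -1.847, 0.0]
ft_force: [0.9, -0.0, 0.2]
width: 0.899
```

Run:
```python
from h import *
np.set_printoptions(precision=4,suppress=True)
grab('wrist','w13'); st=ctrl.get_state();print(st['ee_pos'],st['ft_force'],st['moment'])
crop('w13',150,360,180,338,'c23')
```

```text
[0.574  0.285  0.0526] [ 0.1677 -0.3722 -0.5362] [-0.0277  0.0223 -0.0084]
scale 3.7974683544303796
```

View pics/c23.png

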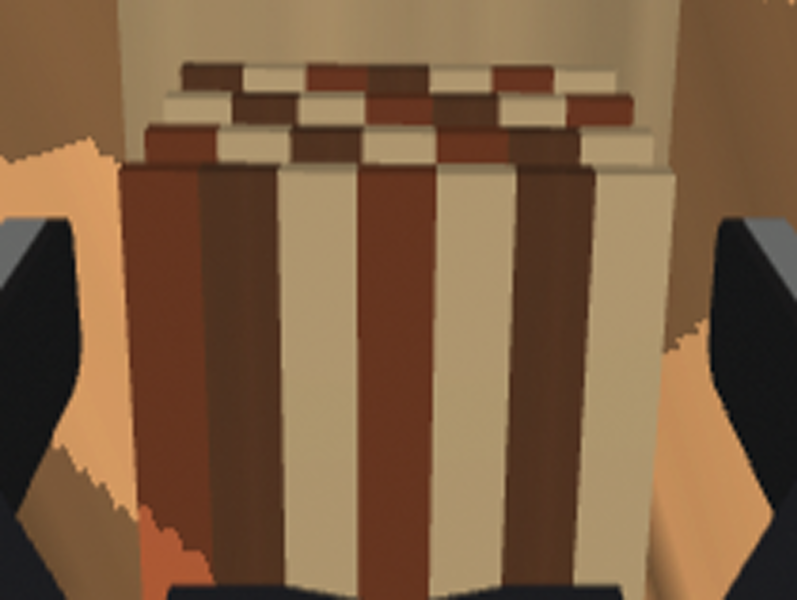

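Call:
step_arm(targets=[[0.95,[0,0,4],[0,0,0]],[0.95,[0,0,10],[0,0,0]],[1,[0,0,20],[0,0,0]],[1,[0,0,25],[0,0,0]],[1,[-5,-15,30],[0,0,0]],[1,[-7,-23,28],[0,0,0]],[1,[-9,-25,22],[0,0,0]],[1,[-8,-25,15],[0,0,0]],[1,[-6,-18,10],[0,0,0]],[1,[-2,-8,2],[0,0,0]]])

```text
clock: 16.98
ee_pos: [0.5369, 0.1694, 0.2223]
ee_rot: [2.541, 1.844, 0.006]
ft_force: [-0.3, -1.2, 0.5]
width: 0.998
```

Call:
step_arm(targets=[[1,[0,0,0],[0,0,0]],[1,[0,0,0],[0,0,0]],[1,[0,0,0],[0,0,0]],[1,[0,0,0],[0,0,0]],[1,[0,0,0],[0,0,0]],[1,[0,0,0],[0,0,0]],[1,[0,0,0],[0,0,0]],[1,[0,0,0],[0,0,0]],[1,[0,0,0],[0,0,0]],[1,[0,0,0],[0,0,0]]])

```text
clock: 17.82
ee_pos: [0.537, 0.171, 0.2187]
ee_rot: [-2.542, -1.847, 0.0]
ft_force: [-0.2, 0.1, 0.3]
width: 0.999
```

Run:
```python
from h import *
np.set_printoptions(precision=4,suppress=True)
grab('wrist','w14'); st=ctrl.get_state();print(st['ee_pos'],st['joints'])
crop('w14',200,310,0,82,'c24'); crop('w14',200,310,130,212,'c25')
```

```text
[0.537  0.171  0.2187] [ 0.263  -0.1238  1.701   0.      1.5644  0.5772]
scale 7.2727272727272725
scale 7.2727272727272725
```

View pics/w14.png

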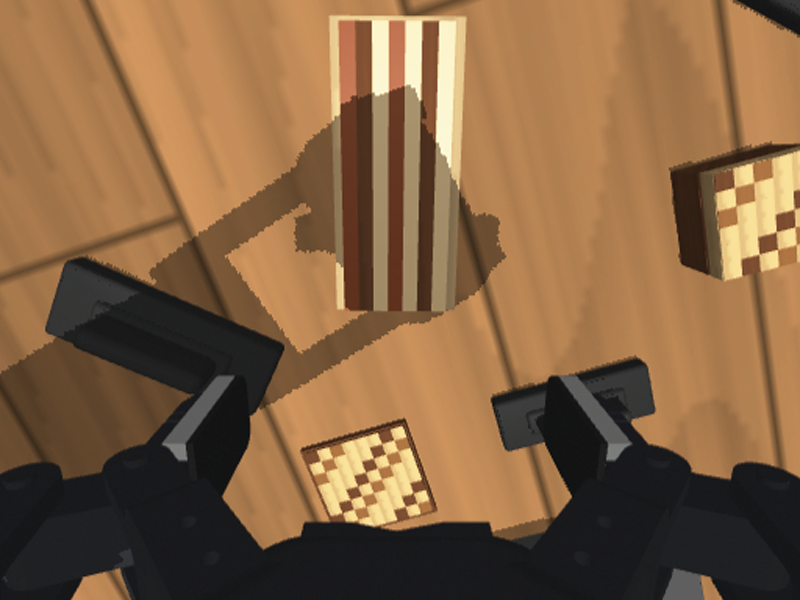

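View pics/c24.png

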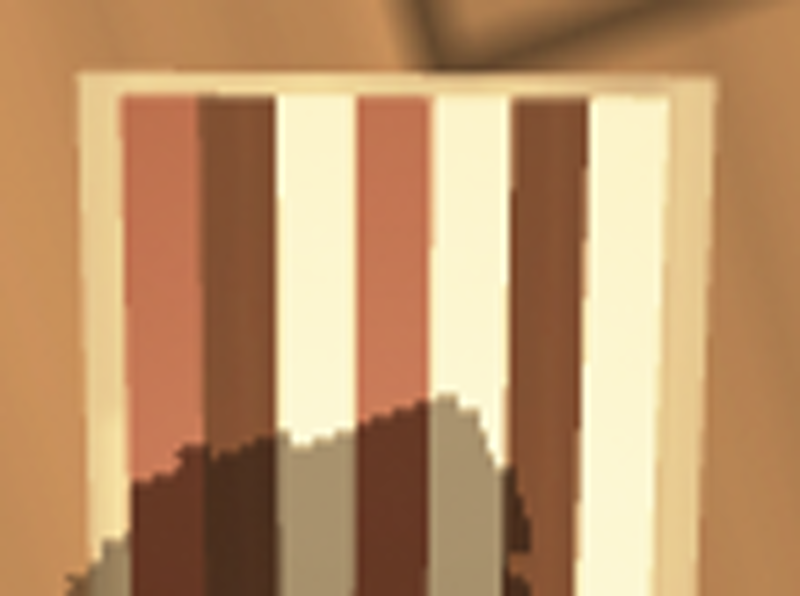

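View pics/c25.png

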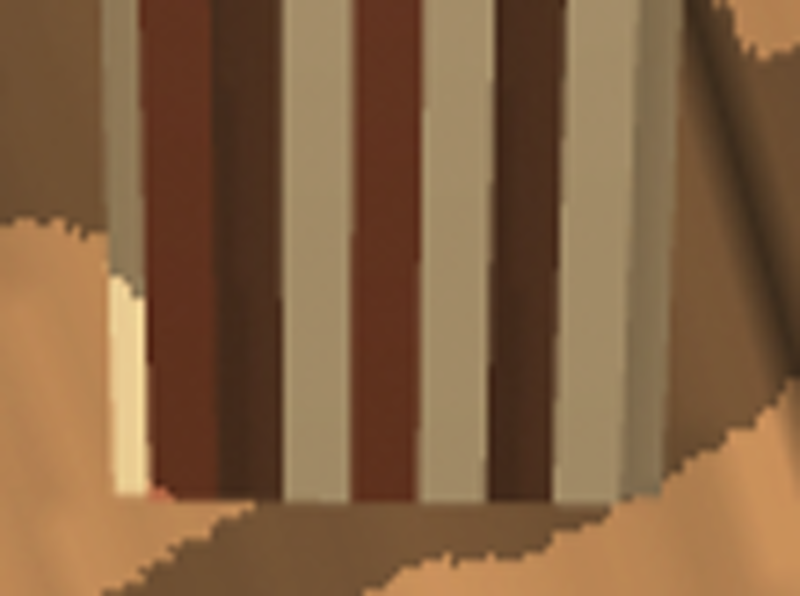

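Run:
```python
from h import *
np.set_printoptions(precision=4,suppress=True)
f=load('w14'); s=7.2727
T=lambda x,y:cp(x,y,s,200,0); B=lambda x,y:cp(x,y,s,200,130)
P=[onz(f,*c,.07)[:2] for c in (T(121,96),T(668,96),B(151,496),B(620,500))]
ax=(P[0]+P[1]-P[2]-P[3])/2; print(P,np.mean(P,0),np.degrees(np.arctan2(ax[1],ax[0])),np.linalg.norm(ax))
print([dep(f,*c)[2] for c in (T(300,200),B(300,400),T(550,480),B(550,200))])
```

```text
[array([0.5493, 0.311 ]), array([0.6083, 0.2918]), array([0.4988, 0.1595]), array([0.5576, 0.1398])] [0.5535 0.2255] 71.56376412020337 0.1599895183576334
[np.float64(0.07124920824195985), np.float64(0.07114619304040065), np.float64(0.07139320390096243), np.float64(0.0702508476664162)]
```

Call:
step_arm(targets=[[1,[4,-8,0],[0,0,-5]],[1,[7,-14,0],[0,0,-7]],[1,[8,-16,0],[0,0,-7]],[1,[9,-18,0],[0,0,-7]],[1,[9,-18,0],[0,0,-7]],[1,[9,-18,0],[0,0,-7]],[1,[9,-18,0],[0,0,-7]],[1,[9,-18,0],[0,0,-7]],[1,[8,-16,0],[0,0,-7]],[1,[6,-11,0],[0,0,-7]]])

```text
clock: 18.7
ee_pos: [0.6155, 0.0145, 0.2187]
ee_rot: [3.14, 0.099, 0.0]
ft_force: [0.6, 0.7, 0.3]
width: 1.0
```

Call:
step_arm(targets=[[1,[0,0,0],[0,0,-4]],[1,[0,0,0],[0,0,-1.5]],[1,[0,0,0],[0,0,0]],[1,[0,0,0],[0,0,0]],[1,[0,0,0],[0,0,0]],[1,[0,0,0],[0,0,0]],[1,[0,0,0],[0,0,0]],[1,[0,0,0],[0,0,0]],[1,[0,0,0],[0,0,0]],[1,[0,0,0],[0,0,0]]])

```text
clock: 19.53
ee_pos: [0.615, 0.0161, 0.2187]
ee_rot: [-3.141, 0.041, -0.0]
ft_force: [-0.1, -0.9, 0.0]
width: 0.999
```

Run:
```python
from h import *
np.set_printoptions(precision=4,suppress=True)
grab('wrist','w15'); st=ctrl.get_state();print(st['ee_pos'],st['ee_rot'],st['joints'])
```

```text
[0.615  0.016  0.2187] [ 3.1413 -0.0409 -0.    ] [-0.0154 -0.01    1.5929 -0.      1.5588  1.5814]
```

View pics/w15.png

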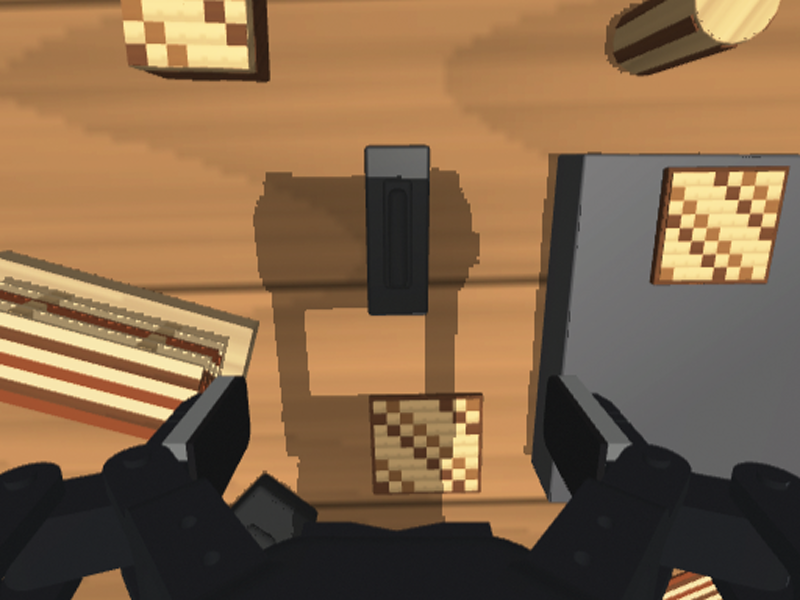

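Run:
```python
from h import *
f=load('w15'); im=f['image'][85:210,225:285]; im=np.clip(im.astype(float)*2.5,0,255).astype(np.uint8)
cv2.imwrite('pics/c26.png',cv2.resize(im,None,fx=4.8,fy=4.8,interpolation=cv2.INTER_CUBIC))
```

```text
(no output)
```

View pics/c26.png

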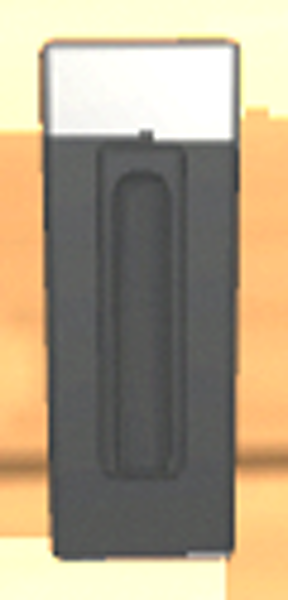

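Run:
```python
from h import *
np.set_printoptions(precision=4,suppress=True)
f=load('w15'); c=lambda x,y:cp(x,y,4.8,225,85)
def rep(C,z):
    P=[onz(f,*c(*q),z)[:2] for q in C]; ax=(P[0]+P[1]-P[2]-P[3])/2; print(np.mean(P,0),np.degrees(np.arctan2(ax[1],ax[0])),np.linalg.norm(ax),np.linalg.norm(P[0]-P[1]))
rep([(48,44),(239,44),(54,556),(232,556)],.016); rep([(116,172),(172,172),(118,473),(170,473)],.044)
print([dep(f,*c(*q)) for q in ((145,200),(145,400),(80,250),(210,250))])
```

```text
[0.6304 0.0139] -1.526814334126248 0.11664397511873577 0.04146565932842163
[0.6315 0.0137] -1.4632354415586097 0.06345408883092972 0.01142460512804026
[array([0.6577, 0.0129, 0.045 ]), array([0.6162, 0.0139, 0.0459]), array([0.6448, 0.0277, 0.017 ]), array([ 0.6441, -0.0014,  0.0178])]
```

Call:
step_arm(targets=[[0.6,[3,0,-6],[0,0,0]],[0.6,[4,-1,-14],[0,0,0]],[0.6,[4,-1,-22],[0,0,0]],[0.6,[3,0,-26],[0,0,0]],[0.6,[2,0,-28],[0,0,0]],[0.6,[0,0,-26],[0,0,0]],[0.6,[0,0,-22],[0,0,0]],[0.6,[0,0,-14],[0,0,0]],[0.6,[0,0,-8],[0,0,0]],[0.6,[0,0,-2],[0,0,0]]])

```text
clock: 20.42
ee_pos: [0.6305, 0.014, 0.0489]
ee_rot: [3.141, -0.041, -0.003]
ft_force: [0.3, -0.3, 0.5]
width: 0.601
```

Call:
step_arm(targets=[[0.6,[0,0,-5],[0,0,0]],[0.6,[0,0,-8],[0,0,0]],[0.6,[0,0,-8],[0,0,0]],[0.6,[0,0,-5],[0,0,0]],[0.6,[0,0,-3],[0,0,0]],[0.6,[0,0,0],[0,0,0]],[0.6,[0,0,0],[0,0,0]],[0.6,[0,0,0],[0,0,0]],[0.6,[0,0,0],[0,0,0]],[0.6,[0,0,0],[0,0,0]]])

```text
clock: 21.25
ee_pos: [0.6312, 0.014, 0.022]
ee_rot: [-3.141, 0.041, -0.001]
ft_force: [0.9, -0.3, -0.2]
width: 0.602
```

Run:
```python
from h import *
np.set_printoptions(precision=4,suppress=True)
f=grab('wrist','w16'); st=ctrl.get_state();print(st['ee_pos'],st['ft_force'])
im=np.clip(f['image'].astype(float)*2,0,255).astype(np.uint8)[150:384,90:402]
cv2.imwrite('pics/c27.png',cv2.resize(im,None,fx=2.5,fy=2.5,interpolation=cv2.INTER_CUBIC))
```

```text
[0.6311 0.014  0.022 ] [ 0.8399  0.968  -0.9556]
```

View pics/c27.png

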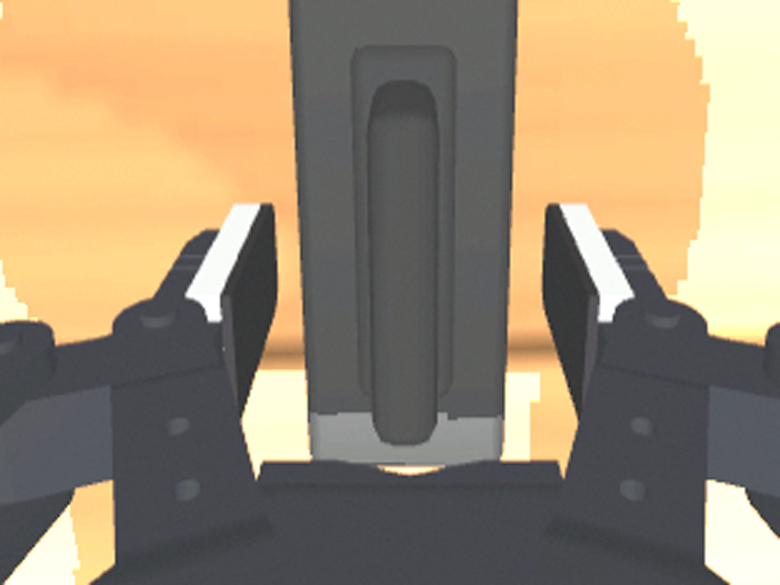

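Call:
step_arm(targets=[[0.5,[0,0,2],[0,0,0]],[0.4,[0,0,0],[0,0,0]],[0.3,[0,0,0],[0,0,0]],[0.2,[0,0,0],[0,0,0]],[0.1,[0,0,0],[0,0,0]],[0,[0,0,0],[0,0,0]],[0,[0,0,0],[0,0,0]],[0,[0,0,0],[0,0,0]],[0,[0,0,0],[0,0,0]],[0,[0,0,0],[0,0,0]]], newtons=80)

```text
clock: 22.13
ee_pos: [0.6311, 0.0141, 0.0239]
ee_rot: [-3.141, 0.041, -0.0]
ft_force: [-1.0, 3.1, 4.3]
width: 0.12
```

Run:
```python
from h import *
np.set_printoptions(precision=4,suppress=True)
f=grab('wrist','w17'); st=ctrl.get_state();print(st['ee_pos'],st['ft_force'],st['width'])
im=np.clip(f['image'].astype(float)*2,0,255).astype(np.uint8)[150:384,90:402]
cv2.imwrite('pics/c28.png',cv2.resize(im,None,fx=2.5,fy=2.5,interpolation=cv2.INTER_CUBIC))
```

```text
[0.6311 0.0141 0.0239] [-1.0205  3.3246  4.1729] 0.1240001213413878
```

View pics/c28.png

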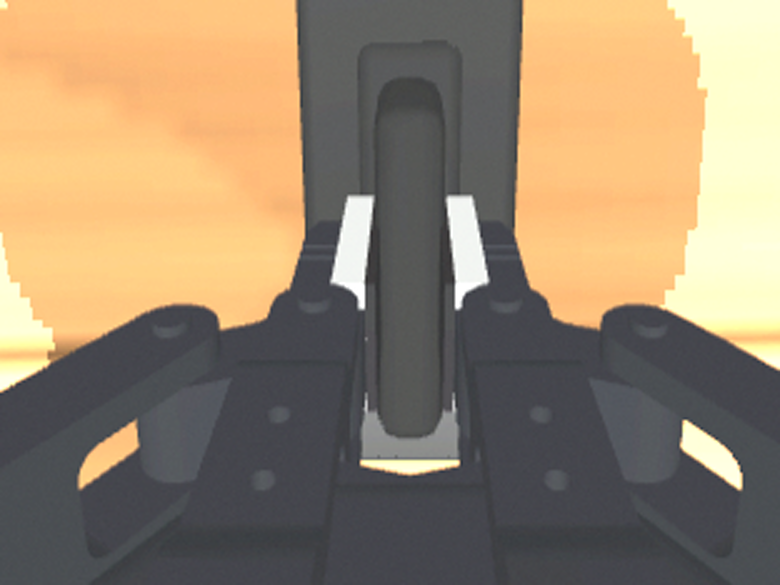

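Call:
step_arm(targets=[[0,[0,0,1],[0,0,0]],[0,[0,0,3],[0,0,0]],[0,[0,0,6],[0,0,0]],[0,[0,0,10],[0,0,0]],[0,[0,0,15],[0,0,0]],[0,[0,0,20],[0,0,0]],[0,[0,0,20],[0,0,0]],[0,[0,0,20],[0,0,0]],[0,[0,0,15],[0,0,0]],[0,[0,0,10],[0,0,0]]])

```text
clock: 23.02
ee_pos: [0.6315, 0.014, 0.1469]
ee_rot: [3.141, -0.041, 0.004]
ft_force: [0.6, 0.1, -8.6]
width: 0.115
```

Call:
step_arm(targets=[[0,[-3,8,6],[0,0,4]],[0,[-6,15,2],[0,0,7]],[0,[-8,21,0],[0,0,7]],[0,[-9,25,0],[0,0,7]],[0,[-10,27,0],[0,0,7]],[0,[-10,27,0],[0,0,7]],[0,[-10,27,0],[0,0,7]],[0,[-8,23,0],[0,0,7]],[0,[-6,18,0],[0,0,7]],[0,[-4,12,0],[0,0,7]]])

```text
clock: 23.85
ee_pos: [0.5561, 0.2187, 0.1519]
ee_rot: [-2.636, -1.709, 0.0]
ft_force: [-0.3, 1.2, -8.3]
width: 0.113
```

Call:
step_arm(targets=[[0,[-3,6,0],[0,0,4]],[0,[-1,3,0],[0,0,2]],[0,[0,0,-5],[0,0,0]],[0,[0,0,-9],[0,0,0]],[0,[0,0,-9],[0,0,0]],[0,[0,0,-7],[0,0,0]],[0,[0,0,-3],[0,0,0]],[0,[0,0,0],[0,0,0]],[0,[0,0,0],[0,0,0]],[0,[0,0,0],[0,0,0]]])

```text
clock: 24.68
ee_pos: [0.5532, 0.226, 0.1191]
ee_rot: [2.55, 1.835, 0.001]
ft_force: [-0.2, 0.5, -8.0]
width: 0.117
```

Run:
```python
from h import *
np.set_printoptions(precision=4,suppress=True)
grab('wrist','w18'); grab('side','s18'); grab('scene','sc18'); st=ctrl.get_state();print(st['ee_pos'],st['ft_force'],st['ee_rot'])
a=st['ee_rot'];print(2*np.degrees(np.arctan2(a[1],a[0]))-90)
crop('s18',190,310,200,290,'c29'); crop('sc18',250,350,100,175,'c30')
```

```text
[0.5532 0.226  0.1191] [-0.0698 -0.1048 -7.9167] [2.5496 1.8353 0.0009]
-18.505228239243536
scale 6.666666666666667
scale 8.0
```

View pics/w18.png

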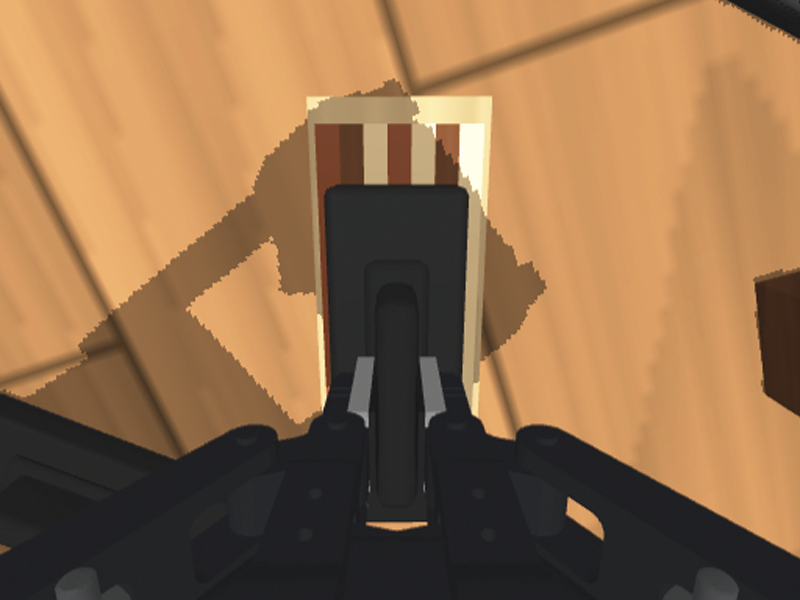

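View pics/c29.png

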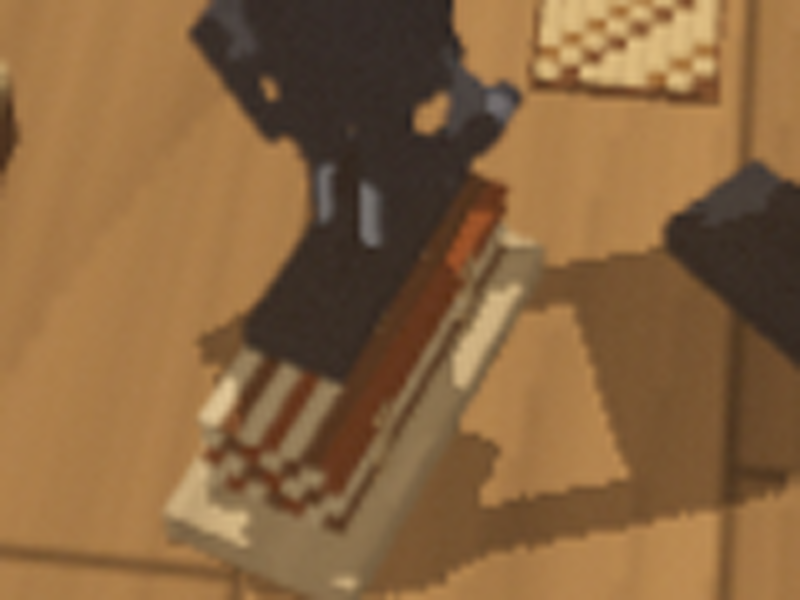

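View pics/c30.png

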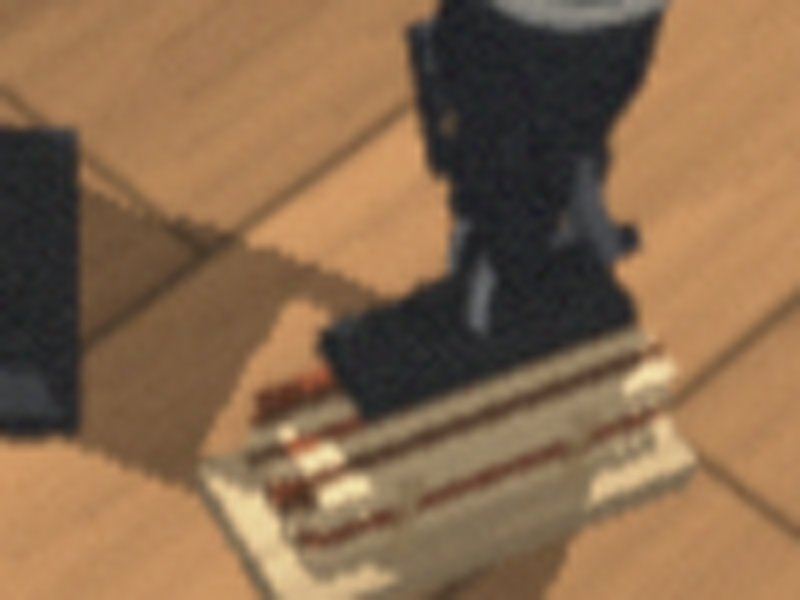

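Run:
```python
from h import *
np.set_printoptions(precision=4,suppress=True)
f=load('w18'); c=lambda x,y:cp(x,y,1.5625,0,0)
p,q=onz(f,*c(326,187),.1112),onz(f,*c(467,187),.1112); e=q-p; print((p+q)/2,np.linalg.norm(e),np.degrees(np.arctan2(e[1],e[0]))+90)
print([dep(f,*c(*k)) for k in ((340,200),(450,200),(340,330),(455,330))])
a=np.radians(71.56); print(.5535+.06*np.cos(a),.2255+.06*np.sin(a))
p,q=onz(f,*c(314,123),.070),onz(f,*c(486,123),.070);print((p+q)/2,.5535+.08*np.cos(a),.2255+.08*np.sin(a))
```

```text
[0.5713 0.2819 0.1112] 0.042040091104990754 71.45456164527846
[array([0.5542, 0.2838, 0.1126]), array([0.5853, 0.2733, 0.1125]), array([0.5398, 0.2451, 0.1117]), array([0.5749, 0.2337, 0.1126])]
0.5724786840237236 0.28241932494968347
[0.5791 0.3011 0.07  ] 0.5788049120316315 0.3013924332662446
```

Call:
step_arm(targets=[[0,[0,0,-2],[0,0,0]],[0,[0,0,-4],[0,0,0]],[0,[0,0,-5],[0,0,0]],[0,[0,0,-5],[0,0,0]],[0,[0,0,-4],[0,0,0]],[0,[0,0,-2],[0,0,0]],[0,[0,0,-1],[0,0,0]],[0,[0,0,-1],[0,0,0]],[0,[0,0,0],[0,0,0]],[0,[0,0,0],[0,0,0]]])

```text
clock: 25.67
ee_pos: [0.5531, 0.226, 0.0949]
ee_rot: [2.55, 1.835, 0.0]
ft_force: [-1.0, 0.5, -8.0]
width: 0.12
```

Call:
step_arm(targets=[[0,[0,0,-0.4],[0,0,0]],[0,[0,0,-0.4],[0,0,0]],[0,[0,0,-0.4],[0,0,0]],[0,[0,0,0],[0,0,0]],[0,[0,0,0],[0,0,0]],[0,[0,0,0],[0,0,0]],[0,[0,0,0],[0,0,0]],[0,[0,0,0],[0,0,0]],[0,[0,0,0],[0,0,0]],[0,[0,0,0],[0,0,0]]])

```text
clock: 26.5
ee_pos: [0.5531, 0.226, 0.0939]
ee_rot: [2.55, 1.835, 0.001]
ft_force: [-4.0, -1.0, 3.0]
width: 0.122
```

Call:
step_arm(targets=[[0,[0,0,0.2],[0,0,0]],[0,[0,0,0],[0,0,0]],[0.1,[0,0,0],[0,0,0]],[0.14,[0,0,0],[0,0,0]],[0.18,[0,0,0],[0,0,0]],[0.25,[0,0,0],[0,0,0]],[0.35,[0,0,0],[0,0,0]],[0.45,[0,0,0],[0,0,0]],[0.5,[0,0,0],[0,0,0]],[0.5,[0,0,0],[0,0,0]]])

```text
clock: 27.33
ee_pos: [0.5531, 0.226, 0.0938]
ee_rot: [2.55, 1.835, 0.0]
ft_force: [0.3, 0.1, 0.4]
width: 0.498
```

Run:
```python
from h import *
np.set_printoptions(precision=4,suppress=True)
f=grab('wrist','w19'); st=ctrl.get_state();print(st['ee_pos'],st['ft_force'],st['width'])
```

```text
[0.5531 0.226  0.0937] [-0.4169  1.3218  0.2182] 0.5012079283515684
```

View pics/w19.png

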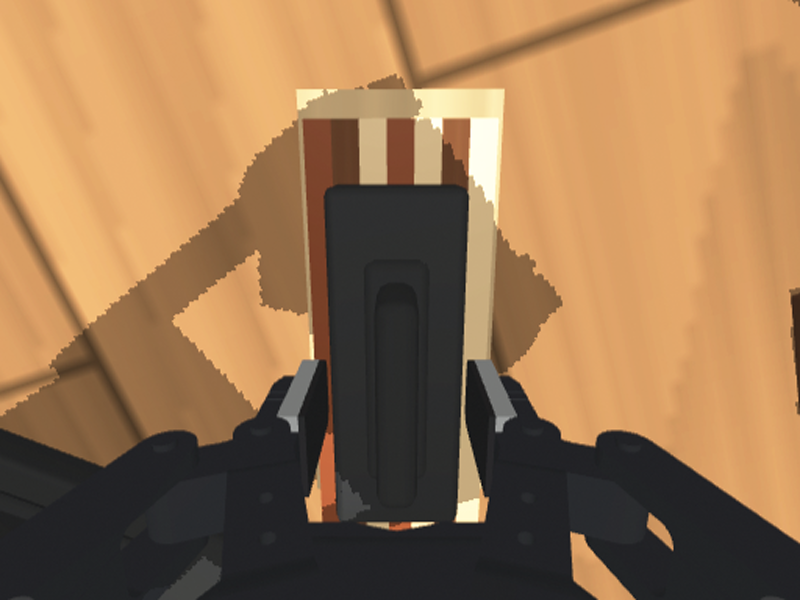

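Released and centred. Retreat upward and to the view position.

Call:
step_arm(targets=[[0.6,[0,0,3],[0,0,0]],[0.7,[0,0,8],[0,0,0]],[0.7,[0,0,15],[0,0,0]],[0.7,[0,0,20],[0,0,0]],[0.7,[0,0,25],[0,0,0]],[0.7,[-4,-10,22],[0,0,0]],[0.7,[-5,-15,15],[0,0,0]],[0.7,[-4,-15,10],[0,0,0]],[0.7,[-3,-10,5],[0,0,0]],[0.7,[0,-5,2],[0,0,0]]])

```text
clock: 28.22
ee_pos: [0.5368, 0.1697, 0.2196]
ee_rot: [2.55, 1.834, 0.002]
ft_force: [-0.0, -0.2, -0.4]
width: 0.699
```

Call:
step_arm(targets=[[0.7,[0,0,0],[0,0,0]],[0.7,[0,0,0],[0,0,0]],[0.7,[0,0,0],[0,0,0]],[0.7,[0,0,0],[0,0,0]],[0.7,[0,0,0],[0,0,0]],[0.7,[0,0,0],[0,0,0]],[0.7,[0,0,0],[0,0,0]],[0.7,[0,0,0],[0,0,0]],[0.7,[0,0,0],[0,0,0]],[0.7,[0,0,0],[0,0,0]]])

```text
clock: 29.05
ee_pos: [0.537, 0.171, 0.2187]
ee_rot: [-2.55, -1.835, -0.0]
ft_force: [-0.7, 0.1, -0.2]
width: 0.7
```

Run:
```python
from h import *
np.set_printoptions(precision=4,suppress=True)
f=grab('wrist','w20'); grab('scene','sc20'); st=ctrl.get_state();print(st['ee_pos'],st['ft_force'],st['width'])
```

```text
[0.537  0.171  0.2187] [ 0.1595  0.6277 -0.0198] 0.6974737966743012
```

View pics/w20.png

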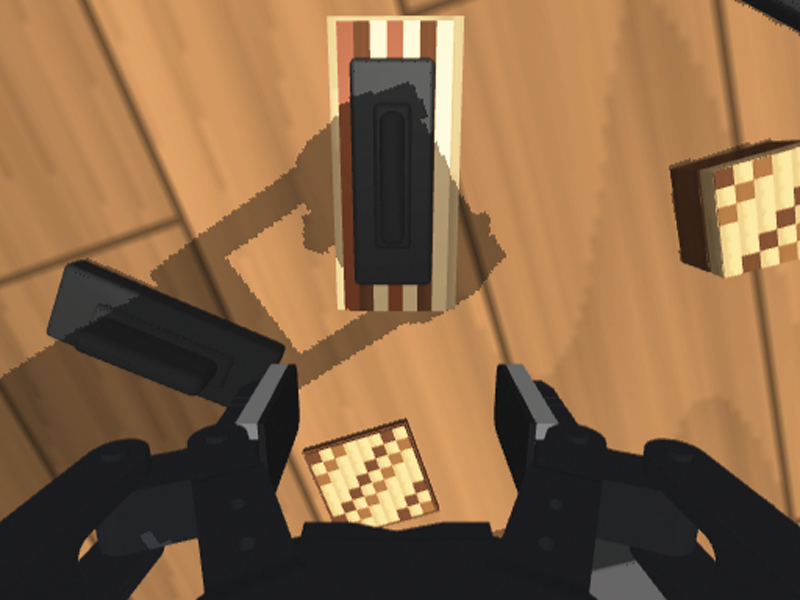

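View pics/sc20.png

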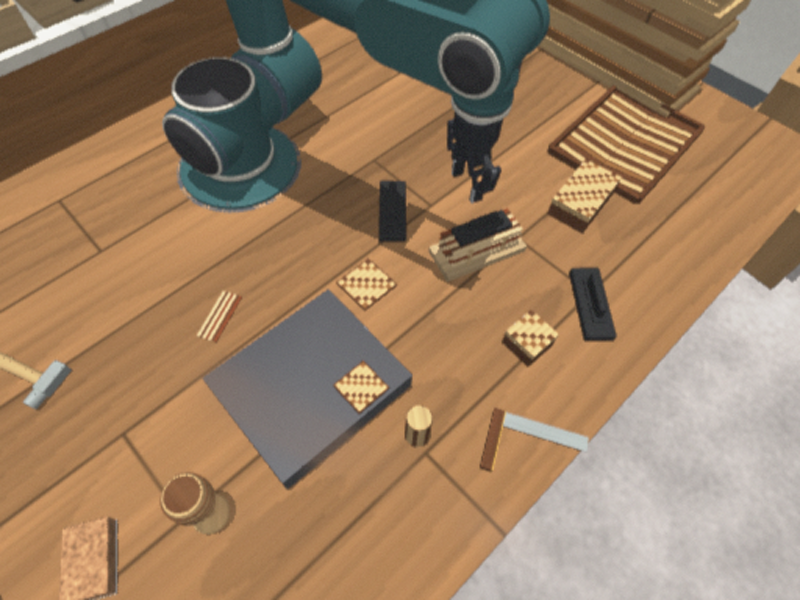

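Run:
```python
from h import *
np.set_printoptions(precision=4,suppress=True)
f=load('w20'); c=lambda x,y:cp(x,y,1.5625,0,0)
for C,z in (([(351,59),(435,59),(355,283),(431,284)],.086),([(336,20),(453,20),(344,310),(445,311)],.070)):
    P=[onz(f,*c(*q),z)[:2] for q in C]; ax=(P[0]+P[1]-P[2]-P[3])/2; print(np.mean(P,0),np.degrees(np.arctan2(ax[1],ax[0])),np.linalg.norm(ax))
print(ctrl.get_state()['qvel']); ctrl.job_done()
```

```text
[0.5524 0.2254] 71.37027026898873 0.11779384337993622
[0.5532 0.2254] 71.41727333322589 0.16060556204396656
[-0.0004  0.0004 -0.0001 -0.0015  0.0009  0.0011]
the job is handed in; nothing more can be done
```

The panel is on the stack's two top sticks with the iron weight standing lengthwise on its middle, both released. I handed the job in at about 29 s of the 72 s allowed, and no verdict was reported.

**What I did:** I gripped the panel lightly by its side edges and slid it about 100 mm, until its end overhung the left edge of the granite plate by roughly 44 mm. I let go, re-gripped that end lower down, lifted the panel, turned it and laid it on the sticks. I then picked up the smallest weight by its rib, set it down on the panel, let go and moved clear.

**Last checks with the wrist camera:**

| | Position (m) | Angle |
|---|---|---|
| Stack | (0.5537, 0.2251) | 71.6° |
| Panel | (0.5532, 0.2254) | 71.4° |
| Weight | (0.5524, 0.2254) | 71.4° |

- **Fit:** the panel is within about 1 mm of the stack's centre, and the weight within about 1 mm of the panel's. The wrist force was back near zero after release.
- **Bystanders:** in the last scene picture they look unmoved. I compared that by eye and did not measure it.
- **Disagreement:** the scene and side cameras differed from the wrist camera by 2–3 mm in absolute position, about what the calibration allows. I relied on the wrist camera because it saw the panel and the stack in the same frame.

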